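# Set up the sharpening-steel rail at the filleting bench

## Robot

A 7-joint arm with a two-finger parallel gripper is mounted at the origin on the work surface. World frame = base frame: x ahead of the robot, y to its left, z up, the work surface at z = 0. Lengths are in mm, angles in rad, forces in N, time in s.
With the tool pointing down it reaches from about 425 to 875 mm from the base axis. Payload 4.7 kg.
Tool frame: the origin (TCP) lies on the centre line of the jaws, within the pads' length; the fingertips stand 19 mm ahead of it and the grasp point (between the pads) is the TCP; x points along the fingers, y is the direction in which the jaws open and shut, and the axes are right-handed (so a half turn about x gives the same grasp; the last joint's range is limited). The gripper opens to 85 mm and grips with 20 to 120 N. Pads are 22 mm wide; open, the fingers measure 114 mm over their backs; the gripper's body (76 mm by 85 mm) begins 54 mm behind the grasp point. The pads swing forward as they close: fully open they stand 13 mm farther back than shut.
Start: joints at [-1.267, 0.321, -0.07, 1.45, 0.023, 1.371, -0.057], TCP at [185.77, 622.906, 250.349] pointing down, gripper open.
Joint ranges: [-2.86, 2.86], [-0.3, 2.09], [-1.38, 1.24], [0.06, 2.45], [-1.56, 4.7], [0.09, 2.05], [-2.69, 2.69]. Speed limits (rad/s): [2.57, 2.57, 3.14, 3.14, 3.14, 3.14, 3.14].

## Interface

Orientations are given as a unit quaternion [x, y, z, w].
In Python, from rig import manip, imaging, order gives the robot as it stands.
- The arm moves only by the shell command python3 -m handwheel 'ROWS' [FORCE]. ROWS is JSON, a list of rows, each an object with "twist": the turn, a rotation vector about the tool's x, y, z in rad, a list of three; "xyz": the shift along the tool's x, y, z in cm, a list of three; "hand": the gripper command: -1 is shut, 1 is fully open, values between are in proportion. A call has 1 to 10 rows; each row shifts and turns the commanded pose from where the row before left it, along the tool's axes as they then stand; what a row does not reach is not made up. A row lasts 1/8 s, in which the tool goes at most 62.5 mm and 10.7 degrees, less where a joint would pass 70% of its speed; a pose out of reach is approached as far as the arm can. A call is refused whole if a number of a shift passes 6.25 or a number of a turn 0.188, either way. A call with a gripper value outside its range is refused whole. The fingers move at their own pace and stop on an object; FORCE is the grip in N (left out, the last holds). Time passes only in rows, so rows that do not move let the fingers close. It gives the time, the measured TCP pose, the force and the opening at its end, in the units of the state.
- manip.observe(): the state, without advancing time (a new reading comes with each control period).
- imaging.get_image(name): name is "scene" or "side" or "wrist"; returns the picture (400x640x3 uint8, blue, green, red); there is no depth.
- imaging.get_calibration(name): a dict with "vfov" (degrees; the focal length in pixels is half the picture's height over the tangent of half this angle, whatever the lens; pixels are square), "cx", "cy" (the principal point, pixels), "position" and "attitude" of the camera in the world; the wrist camera has in their place "hand_eye" (4x4, takes a point from camera to tool coordinates, whose origin is the TCP and whose axes are the tool frame's). Camera axes: x right, y down, z forward; pixel columns grow to the right and rows downward; lengths in mm; the calibration is good to about 2 mm. A picture is of the moment at which its call begins: read the wrist's pose just before it. get_calibration takes no time and is no camera call.
- order.close_job(): hands the job in, once; it reports no verdict.
The state is a dict: "t": time; "joint_positions": joint angles; "joint_velocities": joint speeds; "tau": joint torques, N m; "eef_pos": TCP position; "ee_rot": TCP orientation; "force": force on the tool from outside, world axes, zero at the start; "wrist_torque": the same for the moment, N m; "finger_gap": opening from 0.0 (shut) to 1.0 (fully open).
Only numpy, scipy, OpenCV 4.12 (cv2) and the standard library are available. Lean on these libraries where they do the work, as an engineer would, in place of code of your own. Each camera call takes 0.05 s, during which the arm holds its last target. There are 200 camera calls.

## Task

Set up the steel rail for the shift: hang every colour-coded holder that is on the bench on a screw of its own, by passing its keyhole over the screw head and sliding it down until the narrow slot sits fully on the screw and it hangs straight. Each hung holder gets the sharpening steel of the same colour, tip down through the hole in its foot until the guard lies on the foot, and do not disturb the bottle, the scaler or the bowl.

Things in the scene. Friction and masses are not known exactly. Their poses are not given: they have to be found in the camera images.
- rail: Fixed stand-alone tool rail: white board 400 mm wide (y), 15 mm thick, 75 to 220 mm above the table, two steel posts behind it (225 mm high, feet 140 mm long in x). Origin on the table below the middle of the board's front face; +x points out of that face (away from the robot within 0.15 rad), z up. Four dark screws stick out of the face along +x, 105 mm apart.
- screw1 (a point): Screw 1 (rail y = 157.5 mm, 215 mm high): point on the shank's axis midway between board face and head (5.5 mm out of the face); axes as the rail's. Shank 9 mm diameter, 11 mm long, then head 20 mm diameter, 5 mm thick. Any holder may hang on any screw, one per screw.
- screw2 (a point): Screw 2 (rail y = 52.5 mm, 215 mm high): point on the shank's axis midway between board face and head (5.5 mm out of the face); axes as the rail's. Shank 9 mm diameter, 11 mm long, then head 20 mm diameter, 5 mm thick. Any holder may hang on any screw, one per screw.
- screw3 (a point): Screw 3 (rail y = -52.5 mm, 215 mm high): point on the shank's axis midway between board face and head (5.5 mm out of the face); axes as the rail's. Shank 9 mm diameter, 11 mm long, then head 20 mm diameter, 5 mm thick. Any holder may hang on any screw, one per screw.
- screw4 (a point): Screw 4 (rail y = -157.5 mm, 215 mm high): point on the shank's axis midway between board face and head (5.5 mm out of the face); axes as the rail's. Shank 9 mm diameter, 11 mm long, then head 20 mm diameter, 5 mm thick. Any holder may hang on any screw, one per screw.
- holder_red: Loose red holder, 0.3 kg (None if absent), standing on the table, +x within 0.3 rad of world x. Upright red plate 7 mm thick (x), 64 wide (y), 175 high; steel foot 80 x 80 x 10 mm in front of its lower edge (x 3.5 to 83.5 mm). Weight centred 30 mm in front of the plate, 25 mm up. Origin: underside, mid thickness and width of the plate; +x to the foot, z up. Pinch the plain plate above 125 mm.
- seat_red (a point): On holder_red, mid thickness, 111.5 mm up, in its keyhole: entry opening 32 x 32 mm centred 29.5 mm below this point, upper corners sloping into a 14 mm wide slot that ends 4.5 mm above it. Hung, it lies within 3 mm of a screw's point, +x as the rail's, plate against the board, its top 50 mm above the board; leans a few degrees, swung aside it may stay askew.
- hole_red (a point): On holder_red: centre of the 18 x 18 mm square hole straight through the foot, at the foot's upper surface (48 mm in front of the plate's mid plane, 10 mm above the underside).
- steel_red: Loose sharpening steel, 0.2 kg, round: rod 12 mm diameter, 90 mm long below the guard, last 14 mm tapered to 5; guard 32 mm diameter, 6 thick; red handle 26 mm diameter, top 110 mm above the origin. Origin: axis at guard's underside; z to the handle. Starts tip down in a fixed grey block 240 (about along x) x 70 x 110 mm high with four holes 55 mm apart. In place: origin at hole_red.
- holder_blue: Loose blue holder, 0.3 kg (None if absent), standing on the table, +x within 0.3 rad of world x. Upright blue plate 7 mm thick (x), 64 wide (y), 175 high; steel foot 80 x 80 x 10 mm in front of its lower edge (x 3.5 to 83.5 mm). Weight centred 30 mm in front of the plate, 25 mm up. Origin: underside, mid thickness and width of the plate; +x to the foot, z up. Pinch the plain plate above 125 mm.
- seat_blue (a point): On holder_blue, mid thickness, 111.5 mm up, in its keyhole: entry opening 32 x 32 mm centred 29.5 mm below this point, upper corners sloping into a 14 mm wide slot that ends 4.5 mm above it. Hung, it lies within 3 mm of a screw's point, +x as the rail's, plate against the board, its top 50 mm above the board; leans a few degrees, swung aside it may stay askew.
- hole_blue (a point): On holder_blue: centre of the 18 x 18 mm square hole straight through the foot, at the foot's upper surface (48 mm in front of the plate's mid plane, 10 mm above the underside).
- steel_blue: Loose sharpening steel, 0.2 kg, round: rod 12 mm diameter, 90 mm long below the guard, last 14 mm tapered to 5; guard 32 mm diameter, 6 thick; blue handle 26 mm diameter, top 110 mm above the origin. Origin: axis at guard's underside; z to the handle. Starts tip down in a fixed grey block 240 (about along x) x 70 x 110 mm high with four holes 55 mm apart. In place: origin at hole_blue.
- holder_green: Loose green holder, 0.3 kg (None if absent), standing on the table, +x within 0.3 rad of world x. Upright green plate 7 mm thick (x), 64 wide (y), 175 high; steel foot 80 x 80 x 10 mm in front of its lower edge (x 3.5 to 83.5 mm). Weight centred 30 mm in front of the plate, 25 mm up. Origin: underside, mid thickness and width of the plate; +x to the foot, z up. Pinch the plain plate above 125 mm.
- seat_green (a point): On holder_green, mid thickness, 111.5 mm up, in its keyhole: entry opening 32 x 32 mm centred 29.5 mm below this point, upper corners sloping into a 14 mm wide slot that ends 4.5 mm above it. Hung, it lies within 3 mm of a screw's point, +x as the rail's, plate against the board, its top 50 mm above the board; leans a few degrees, swung aside it may stay askew.
- hole_green (a point): On holder_green: centre of the 18 x 18 mm square hole straight through the foot, at the foot's upper surface (48 mm in front of the plate's mid plane, 10 mm above the underside).
- steel_green: Loose sharpening steel, 0.2 kg, round: rod 12 mm diameter, 90 mm long below the guard, last 14 mm tapered to 5; guard 32 mm diameter, 6 thick; green handle 26 mm diameter, top 110 mm above the origin. Origin: axis at guard's underside; z to the handle. Starts tip down in a fixed grey block 240 (about along x) x 70 x 110 mm high with four holes 55 mm apart. In place: origin at hole_green.
- holder_yellow: Loose yellow holder, 0.3 kg (None if absent), standing on the table, +x within 0.3 rad of world x. Upright yellow plate 7 mm thick (x), 64 wide (y), 175 high; steel foot 80 x 80 x 10 mm in front of its lower edge (x 3.5 to 83.5 mm). Weight centred 30 mm in front of the plate, 25 mm up. Origin: underside, mid thickness and width of the plate; +x to the foot, z up. Pinch the plain plate above 125 mm.
- seat_yellow (a point): On holder_yellow, mid thickness, 111.5 mm up, in its keyhole: entry opening 32 x 32 mm centred 29.5 mm below this point, upper corners sloping into a 14 mm wide slot that ends 4.5 mm above it. Hung, it lies within 3 mm of a screw's point, +x as the rail's, plate against the board, its top 50 mm above the board; leans a few degrees, swung aside it may stay askew.
- hole_yellow (a point): On holder_yellow: centre of the 18 x 18 mm square hole straight through the foot, at the foot's upper surface (48 mm in front of the plate's mid plane, 10 mm above the underside).
- steel_yellow: Loose sharpening steel, 0.2 kg, round: rod 12 mm diameter, 90 mm long below the guard, last 14 mm tapered to 5; guard 32 mm diameter, 6 thick; yellow handle 26 mm diameter, top 110 mm above the origin. Origin: axis at guard's underside; z to the handle. Starts tip down in a fixed grey block 240 (about along x) x 70 x 110 mm high with four holes 55 mm apart. In place: origin at hole_yellow.
- sanitiser: Bystander: blue bottle 60 mm diameter, 130 mm high; origin under its centre. Not part of the job.
- scaler: Bystander: red fish scaler lying flat, about 155 x 50 x 22 mm; origin under the handle's middle. Not part of the job.
- tub_small: Bystander: white bowl 100 mm diameter, 60 mm high; origin under its centre. Not part of the job.

How it is judged (in metres and radians):
At the end, for the whole second after the job is handed in: Every holder present hangs upright (within 0.2 rad), facing as the rail does (0.3 rad), with its slot's seat within 10 mm of a screw's point, at rest; the steel of its colour stands in its foot's hole, origin within 12 mm of the hole's point, within 0.35 rad of upright, at rest ((distance between seat_red and screw1 below 0.01 m or distance between seat_red and screw2 below 0.01 m or distance between seat_red and screw3 below 0.01 m or distance between seat_red and screw4 below 0.01 m) and angle between each of holder_red, holder_blue, holder_green, holder_yellow's own z axis and vertical below 0.2 rad and angle between the x axis of each of holder_red, holder_blue, holder_green, holder_yellow and the x axis of rail, either way round below 0.3 rad and linear speed of each of holder_red, steel_red, holder_blue, steel_blue, holder_green, steel_green, holder_yellow, steel_yellow below 0.03 m/s and distance between steel_red and hole_red below 0.012 m and angle between each of steel_red, steel_blue, steel_green, steel_yellow's own z axis and vertical below 0.35 rad and (distance between seat_blue and screw1 below 0.01 m or distance between seat_blue and screw2 below 0.01 m or distance between seat_blue and screw3 below 0.01 m or distance between seat_blue and screw4 below 0.01 m) and distance between steel_blue and hole_blue below 0.012 m and (distance between seat_green and screw1 below 0.01 m or distance between seat_green and screw2 below 0.01 m or distance between seat_green and screw3 below 0.01 m or distance between seat_green and screw4 below 0.01 m) and distance between steel_green and hole_green below 0.012 m and (distance between seat_yellow and screw1 below 0.01 m or distance between seat_yellow and screw2 below 0.01 m or distance between seat_yellow and screw3 below 0.01 m or distance between seat_yellow and screw4 below 0.01 m) and distance between steel_yellow and hole_yellow below 0.012 m); the robot touches nothing.
It fails at once if the bottle is pushed or knocked (moved over 30 mm or tipped) (distance of sanitiser from where it was at the start of the episode above 0.03 m or angle between sanitiser's own z axis and vertical above 0.5 rad).
It fails at once if the scaler is pushed or knocked (moved over 30 mm or tipped) (distance of scaler from where it was at the start of the episode above 0.03 m or angle between scaler's own z axis and vertical above 0.5 rad).
It fails at once if the bowl is pushed or knocked (moved over 30 mm or tipped) (distance of tub_small from where it was at the start of the episode above 0.03 m or angle between tub_small's own z axis and vertical above 0.5 rad).
Of holder_red, holder_blue, holder_green, holder_yellow only 3 to 4 are there at a start; the rules pass over those that are not, and their reading is None.
At some moment in a run one of holder_red, holder_blue, holder_green, holder_yellow may be knocked a few centimetres aside while the robot is not near it.
It also fails if it takes over 210 s, if anything falls off the work surface, if the arm or the gripper's body presses on something with over 40 N, if the wrist force passes 120 N, or if a joint passes its speed limit or range.

## Working session

There is one attempt and no reset: what is moved stays moved. The work goes in short steps, Python scripts to look and compute and a shell command to move; the robot and the scene stay as the last step left them, time stands still between calls to the robot, and variables do not carry over. Pictures are saved under pics/ and viewed, about 12 in all and at most 16, crops included, and the job is handed in when it is done.

```bash
ls; mkdir -p pics
python3 - <<'E'
from rig import manip, imaging, order
import cv2
s=manip.observe();print(s)
for n in("scene","side","wrist"):
    print(n,imaging.get_calibration(n))
for n in("scene","side"):
    cv2.imwrite(f'pics/{n}0.png',imaging.get_image(n))
E
```

```text
pics
{'t': 0.0, 'joint_positions': array([-1.26689415,  0.32181008, -0.07010783,  1.45167308,  0.02260351,
        1.37076574, -0.05692869]), 'joint_velocities': array([-0.00157923, -0.00167031,  0.00038633, -0.00051872, -0.00017155,
       -0.00047158, -0.00039955]), 'tau': array([ 4.36437786e-04, -4.93586433e+01, -3.82010238e-01, -3.14324462e+01,
        1.30749919e-02,  1.14242695e-02,  2.48873540e-06]), 'eef_pos': array([185.63786022, 622.41556036, 249.23298064]), 'ee_rot': array([ 0.10143605,  0.69976013, -0.10275149,  0.69963464]), 'force': array([-0.08851234, -0.50027008, -0.04126506]), 'wrist_torque': array([-0.01661392, -0.0470241 ,  0.05230489]), 'finger_gap': 1.0012851542087384}
scene {'vfov': 53.90551792402379, 'cx': 319.6423592052637, 'cy': 196.14201888281556, 'position': array([1064.49800923, -436.14903868,  959.23394012]), 'attitude': array([ 0.86407915,  0.38388679, -0.12990244, -0.29853562])}
side {'vfov': 52.11734158980717, 'cx': 313.86497436551645, 'cy': 201.4061241854734, 'position': array([ 132.00014556, -766.04903005,  739.75834688]), 'attitude': array([ 0.8443212 , -0.24575113,  0.12211651, -0.46023434])}
wrist {'vfov': 64.75937687637338, 'cx': 321.11457371066007, 'cy': 202.55801003759947, 'hand_eye': array([[-2.94571910e-04, -3.26578184e-01,  9.45170145e-01,
        -1.24034683e+02],
       [ 9.99999625e-01, -8.66280347e-04,  1.23401456e-05,
        -2.02925350e-01],
       [ 8.14752299e-04,  9.45169794e-01,  3.26578316e-01,
        -8.45889094e+01],
       [ 0.00000000e+00,  0.00000000e+00,  0.00000000e+00,
         1.00000000e+00]])}
```

View pics/scene0.png

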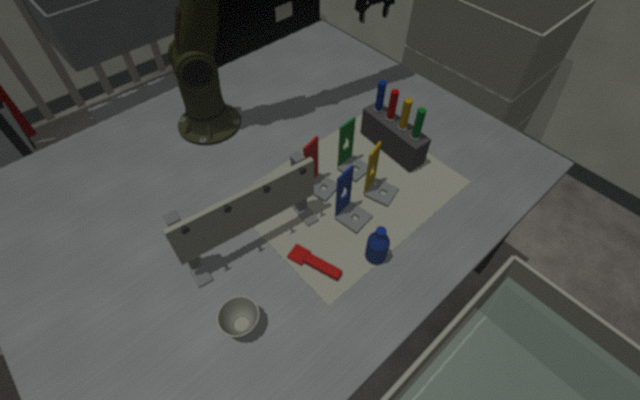

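View pics/side0.png

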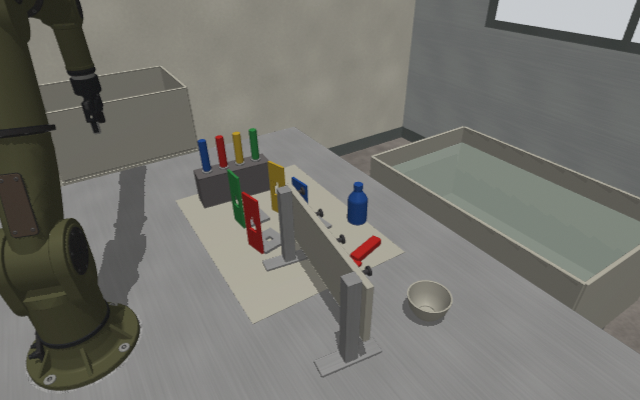

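Scene shows all four holders (red 312,160; green 346,142; yellow 373,170; blue 345,190), steels at the block (380–420, 95–125), rail from (172,240) to (310,180), bottle (377,245), scaler (315,263), bowl (240,316). Now enlarged crops.

```bash
cat > h.py <<'E'
import numpy as np, cv2
from rig import manip, imaging
from scipy.spatial.transform import Rotation as R
def cam(n,s=None):
    c=imaging.get_calibration(n); f=200/np.tan(np.radians(c['vfov'])/2)
    if n=='wrist':
        s=s or manip.observe(); T=np.eye(4);T[:3,:3]=R.from_quat(s['ee_rot']).as_matrix();T[:3,3]=s['eef_pos']
        T=T@c['hand_eye']; return f,c['cx'],c['cy'],T[:3,3],T[:3,:3]
    return f,c['cx'],c['cy'],np.array(c['position']),R.from_quat(c['attitude']).as_matrix()
def back(C,u,v,z):   # pixel -> world on plane z
    f,cx,cy,p,M=C; d=M@np.array([(u-cx)/f,(v-cy)/f,1]); return p+d*(z-p[2])/d[2]
def proj(C,P):
    f,cx,cy,p,M=C; q=(np.atleast_2d(P)-p)@M; return np.c_[f*q[:,0]/q[:,2]+cx,f*q[:,1]/q[:,2]+cy]
def crop(img,x0,y0,x1,y1,k,fn,gain=1.0):
    c=cv2.resize(img[y0:y1,x0:x1],None,fx=k,fy=k,interpolation=cv2.INTER_CUBIC)
    c=np.clip(c.astype(float)*gain,0,255).astype(np.uint8)
    st=20
    for x in range((x0//st+1)*st,x1,st): cv2.putText(c,str(x),(int((x-x0)*k)-8,9),0,.35,(255,255,255),1); cv2.line(c,(int((x-x0)*k),10),(int((x-x0)*k),16),(255,255,255),1)
    for y in range((y0//st+1)*st,y1,st): cv2.putText(c,str(y),(0,int((y-y0)*k)+4),0,.35,(255,255,255),1); cv2.line(c,(24,int((y-y0)*k)),(30,int((y-y0)*k)),(255,255,255),1)
    cv2.imwrite(fn,c)
E
python3 - <<'E'
from h import *
crop(cv2.imread('pics/scene0.png'),155,70,445,290,2.7,'pics/scene_c.png',1.7)
crop(cv2.imread('pics/side0.png'),180,120,390,280,3.7,'pics/side_c.png',1.2)
print(R.from_quat(manip.observe()['ee_rot']).as_matrix().round(3))
E
```

```text
[[-0.     0.286  0.958]
 [-0.002  0.958 -0.286]
 [-1.    -0.002  0.   ]]
```

View pics/scene_c.png

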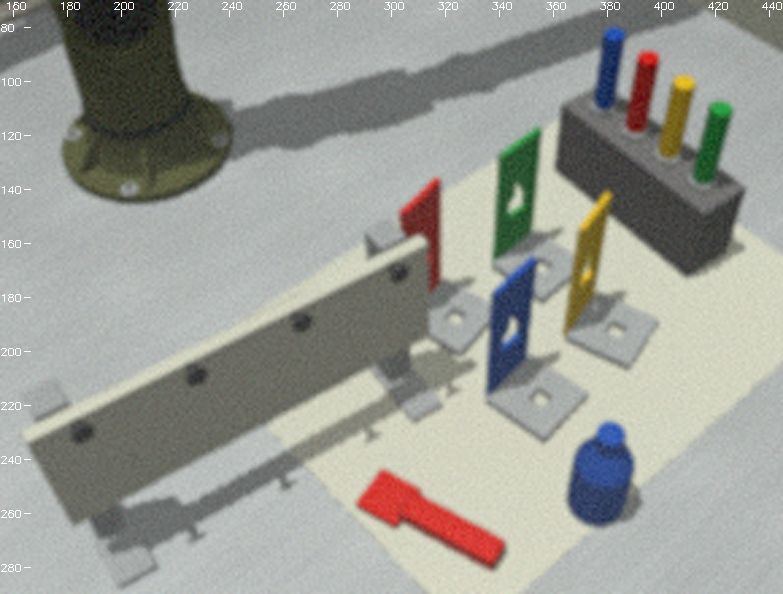

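View pics/side_c.png

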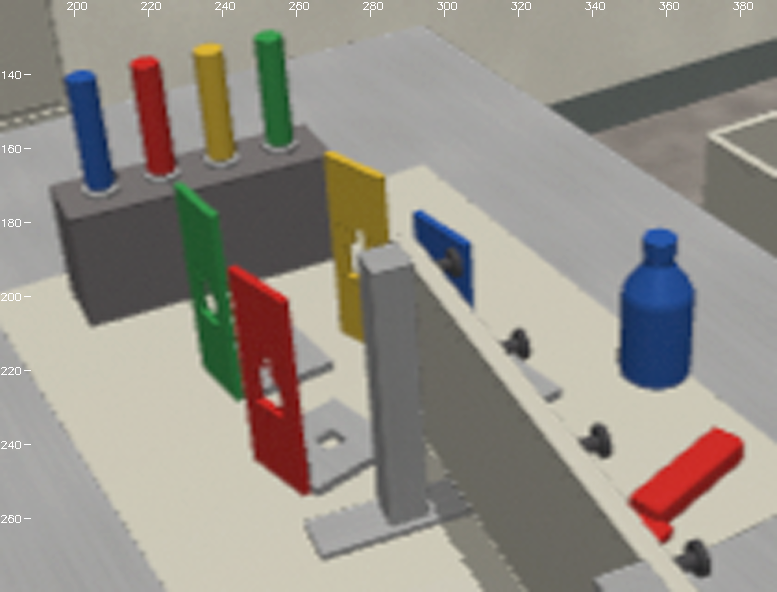

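```bash
cat > m.py <<'E'
from h import *
S=cam('scene');D=cam('side')
sc=lambda u,v,z:back(S,u/2.7+155,v/2.7+70,z)
sd=lambda u,v,z:back(D,u/3.7+180,v/3.7+120,z)
print('screws scene');
for p in[(399,271),(302,321),(196,375),(82,432)]:print(sc(*p,215).round(1))
print('screws side');
for p in[(452,263),(518,344),(598,440),(695,558)]:print(sd(*p,215).round(1))
print('board top front corners',sc(428,244,220).round(1),sc(29,442,220).round(1))
for n,a,b,h in[('red',(401,213),(438,180),(456,318)),('green',(500,155),(540,129),(543,268)),('yellow',(583,232),(609,193),(616,330)),('blue',(493,293),(535,259),(541,398))]:
    A,B,H=sc(*a,175),sc(*b,175),sc(*h,10);m=(A+B)/2
    print(n,'top',A[:2].round(),B[:2].round(),'w',np.linalg.norm(A-B).round(),'mid',m[:2].round(),'hole',H[:2].round(),'d',np.linalg.norm((H-m)[:2]).round(),'yaw',np.arctan2(*(H-m)[1::-1]).round(2),'yawtop',np.arctan2(-(B-A)[0],(B-A)[1]).round(2))
print('steel')
for n,a,b in[('blue',(614,36),(81,77)),('red',(648,60),(146,64)),('yellow',(684,84),(210,50)),('green',(720,110),(269,37))]:print(n,sc(*a,220).round(),sd(*b,220).round())
print('bottle',sc(598,505,10).round(),'scaler',sc(385,480,22).round(),sc(500,555,22).round())
E
python3 m.py
```

```text
screws scene
[546.1 -19.2 215. ]
[ 533.4 -123.6  215. ]
[ 520.1 -228.5  215. ]
[ 505.8 -332.   215. ]
screws side
[547.7 -22.4 215. ]
[ 533.6 -125.5  215. ]
[ 520.4 -228.8  215. ]
[ 506.4 -333.2  215. ]
board top front corners [542.   20.8 220. ] [ 489.1 -370.   220. ]
red top [459.  57.] [448. 118.] w 62.0 mid [453.  88.] hole [502.  97.] d 50.0 yaw 0.19 yawtop 0.18
green top [464. 195.] [463. 257.] w 63.0 mid [463. 226.] hole [515. 227.] d 52.0 yaw 0.03 yawtop 0.01
yellow top [603. 177.] [583. 239.] w 65.0 mid [593. 208.] hole [638. 221.] d 47.0 yaw 0.29 yawtop 0.32
blue top [601.  52.] [597. 114.] w 62.0 mid [599.  83.] hole [647.  90.] d 49.0 yaw 0.14 yawtop 0.07
steel
blue [442. 394. 220.] [437. 392. 220.]
red [496. 389. 220.] [491. 386. 220.]
yellow [550. 387. 220.] [547. 382. 220.]
green [604. 382. 220.] [601. 379. 220.]
bottle [778.  39.  10.] scaler [ 618. -107.   22.] [756. -78.  22.]
```

```bash
cat > go.py <<'E'
# usage: go.py x y z psi  (psi: heading of tool y in world) -> twist about tool x, then shift (cm) in the turned tool frame
import sys
from h import *
x,y,z,p=map(float,sys.argv[1:5]); s=manip.observe(); M=R.from_quat(s['ee_rot']).as_matrix()
T=np.c_[[0,0,-1],[np.cos(p),np.sin(p),0],[np.sin(p),-np.cos(p),0]]
print('t %.2f gap %.3f F'%(s['t'],s['finger_gap']),s['force'].round(1),'pos',s['eef_pos'].round(1),'psi %.3f'%np.arctan2(M[1,1],M[0,1]))
print('twist',R.from_matrix(M.T@T).as_rotvec().round(3),'shift cm',(T.T@(np.array([x,y,z])-s['eef_pos'])/10).round(2), 'old frame',(M.T@(np.array([x,y,z])-s['eef_pos'])/10).round(2))
E
python3 go.py 599 84 300 0.1
```

```text
t 0.10 gap 1.000 F [0.2 0.2 0.5] pos [185.7 622.4 249.3] psi 1.281
twist [1.181e+00 1.000e-03 2.000e-03] shift cm [-5.07 35.75 57.7 ] old frame [ -4.99 -39.8   55.  ]
```

```bash
python3 -m handwheel '[{"twist":[0.169,0,0],"xyz":[-0.72,0,0],"hand":1},{"twist":[0.169,0,0],"xyz":[-0.72,0,0],"hand":1},{"twist":[0.169,0,0],"xyz":[-0.72,0,0],"hand":1},{"twist":[0.169,0,0],"xyz":[-0.72,0,0],"hand":1},{"twist":[0.169,0,0],"xyz":[-0.72,0,0],"hand":1},{"twist":[0.169,0,0],"xyz":[-0.72,0,0],"hand":1},{"twist":[0.169,0,0],"xyz":[-0.72,0,0],"hand":1}]' 60
python3 -m handwheel '[{"twist":[0,0,0],"xyz":[0,3,4.8],"hand":1},{"twist":[0,0,0],"xyz":[0,3,4.8],"hand":1},{"twist":[0,0,0],"xyz":[0,3,4.8],"hand":1},{"twist":[0,0,0],"xyz":[0,3,4.8],"hand":1},{"twist":[0,0,0],"xyz":[0,3,4.8],"hand":1},{"twist":[0,0,0],"xyz":[0,3,4.8],"hand":1},{"twist":[0,0,0],"xyz":[0,3,4.8],"hand":1},{"twist":[0,0,0],"xyz":[0,3,4.8],"hand":1},{"twist":[0,0,0],"xyz":[0,3,4.8],"hand":1},{"twist":[0,0,0],"xyz":[0,3,4.8],"hand":1}]'
python3 go.py 599 84 300 0.1
python3 - <<'E'
from h import *
print(manip.observe()['joint_positions'].round(2))
E
```

```text
t: 0.98
eef_pos: [185.7, 622.7, 300.3]
ee_rot: [0.476, 0.522, -0.477, 0.523]
force: [0.4, 0.1, 0.0]
finger_gap: 1.003
t: 2.22
eef_pos: [531.9, 173.0, 300.5]
ee_rot: [0.475, 0.524, -0.475, 0.524]
force: [0.3, 1.1, -0.6]
finger_gap: 0.999
t 2.23 gap 0.999 F [ 0.3  1.1 -0.6] pos [531.9 173.  300.5] psi 0.098
twist [-0.002 -0.     0.   ] shift cm [0.05 5.78 9.53] old frame [0.05 5.8  9.52]
[-0.82  0.11  0.5   1.62 -0.05  1.43 -0.22]
```

```bash
python3 -m handwheel '[{"twist":[0,0,0],"xyz":[0,2.9,4.76],"hand":1},{"twist":[0,0,0],"xyz":[0,2.9,4.76],"hand":1},{"twist":[0,0,0],"xyz":[0,0,0],"hand":1},{"twist":[0,0,0],"xyz":[0,0,0],"hand":1}]' 60
python3 go.py 599 84 152 0.1
python3 - <<'E'
from h import *
import json
C=cam('wrist');im=imaging.get_image('wrist')
P=[]
c,s=np.cos(.1),np.sin(.1)
for x,y,z in[(0,-32,175),(0,32,175),(48,0,10),(0,0,175)]:P.append([599+c*x-s*y,84+s*x+c*y,z])
q=proj(C,np.array(P));print(q.round())
for a in q: cv2.drawMarker(im,tuple(int(t) for t in a),(255,0,255),cv2.MARKER_CROSS,12,1)
cv2.imwrite('pics/w1.png',im)
E
```

```text
t: 2.72
eef_pos: [598.0, 86.0, 300.1]
ee_rot: [0.475, 0.524, -0.475, 0.523]
force: [-0.5, -0.3, -0.6]
finger_gap: 1.0
t 2.73 gap 1.000 F [-0.5 -0.3 -0.6] pos [598.   86.  300.1] psi 0.098
twist [-0.002 -0.     0.001] shift cm [14.81  0.08  0.21] old frame [14.81  0.1   0.21]
[[323. 238.]
 [323. 165.]
 [358. 162.]
 [323. 203.]]
```

View pics/w1.png

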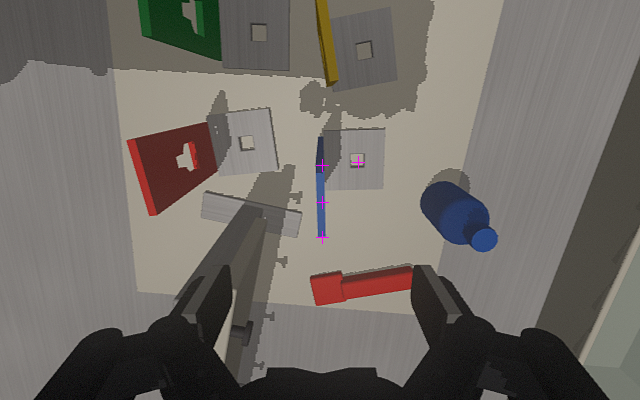

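Wrist view: blue plate, foot hole and top corners coincide with the predicted crosses (322,165)/(322,237)/(358,162). Descend and grip.

```bash
python3 -m handwheel '[{"twist":[0,0,0],"xyz":[5,0.05,0.1],"hand":1},{"twist":[0,0,0],"xyz":[5,0.05,0.1],"hand":1},{"twist":[0,0,0],"xyz":[4.8,0,0],"hand":0.5},{"twist":[0,0,0],"xyz":[0,0,0],"hand":-1},{"twist":[0,0,0],"xyz":[0,0,0],"hand":-1},{"twist":[0,0,0],"xyz":[0,0,0],"hand":-1},{"twist":[0,0,0],"xyz":[0,0,0],"hand":-1},{"twist":[0,0,0],"xyz":[0,0,0],"hand":-1},{"twist":[0,0,0],"xyz":[0,0,0],"hand":-1}]' 70
python3 go.py 599 84 340 0.1
python3 -m handwheel '[{"twist":[0,0,0],"xyz":[-4,0,0],"hand":-1},{"twist":[0,0,0],"xyz":[-5,0,0],"hand":-1},{"twist":[0,0,0],"xyz":[-5,0,0],"hand":-1},{"twist":[0,0,0],"xyz":[-4.5,0,0],"hand":-1},{"twist":[0,0,0],"xyz":[0,0,0],"hand":-1}]'
python3 go.py 640 -357 300 -0.13
```

```text
t: 3.9
eef_pos: [599.9, 83.7, 153.9]
ee_rot: [0.475, 0.524, -0.474, 0.524]
force: [-2.6, -0.0, 5.1]
finger_gap: 0.07
t 3.90 gap 0.070 F [-2.6 -0.   5.1] pos [599.9  83.7 153.9] psi 0.098
twist [-0.002 -0.001 -0.001] shift cm [-18.61  -0.09  -0.04] old frame [-18.61  -0.07  -0.05]
t: 4.53
eef_pos: [601.3, 83.3, 341.4]
ee_rot: [0.477, 0.522, -0.473, 0.525]
force: [0.7, 0.2, -3.0]
finger_gap: 0.075
t 4.53 gap 0.075 F [ 0.7  0.2 -3. ] pos [601.3  83.3 341.4] psi 0.098
twist [ 0.228 -0.002 -0.007] shift cm [ 4.14  9.54 43.16] old frame [ 4.1  -0.47 44.2 ]
```

```bash
python3 -m handwheel '[{"twist":[0.114,0,0],"xyz":[0,0,0],"hand":-1},{"twist":[0.114,0,0],"xyz":[0,0,0],"hand":-1}]'; python3 go.py 558 -339.5 290 -0.13
```

```text
t: 4.78
eef_pos: [598.8, 83.6, 335.4]
ee_rot: [-0.531, -0.466, 0.533, -0.465]
force: [-0.3, 0.3, -3.4]
finger_gap: 0.072
t 4.78 gap 0.072 F [-0.3  0.3 -3.4] pos [598.8  83.6 335.4] psi -0.134
twist [-0.004  0.001  0.003] shift cm [ 4.54  1.44 42.48] old frame [ 4.59  1.62 42.47]
```

```bash
python3 -m handwheel '[{"twist":[0,0,0],"xyz":[0,0.2,5],"hand":-1},{"twist":[0,0,0],"xyz":[0,0.2,5.3],"hand":-1},{"twist":[0,0,0],"xyz":[0,0.2,5.3],"hand":-1},{"twist":[0,0,0],"xyz":[0,0.2,5.3],"hand":-1},{"twist":[0,0,0],"xyz":[0,0.2,5.3],"hand":-1},{"twist":[0,0,0],"xyz":[0,0.2,5.3],"hand":-1},{"twist":[0,0,0],"xyz":[1.5,0.2,5.3],"hand":-1},{"twist":[0,0,0],"xyz":[1.5,0.2,5.3],"hand":-1},{"twist":[0,0,0],"xyz":[1.5,0,0],"hand":-1},{"twist":[0,0,0],"xyz":[0,0,0],"hand":-1}]'
python3 - <<'E'
from h import *
im=imaging.get_image('scene'); cv2.imwrite('pics/s2.png',im); crop(im,140,130,340,280,3.9,'pics/s2c.png',1.8)
E
python3 go.py 558 -339.5 290 -0.13
```

```text
t: 6.02
eef_pos: [559.9, -334.8, 289.3]
ee_rot: [-0.531, -0.468, 0.532, -0.464]
force: [-0.0, 0.6, -2.6]
finger_gap: 0.074
t 6.08 gap 0.070 F [ 0.8 -0.  -2.6] pos [ 561.  -334.1  290.8] psi -0.129
twist [ 0.001 -0.002  0.003] shift cm [ 0.08 -0.23  0.58] old frame [ 0.08 -0.23  0.58]
```

View pics/s2c.png

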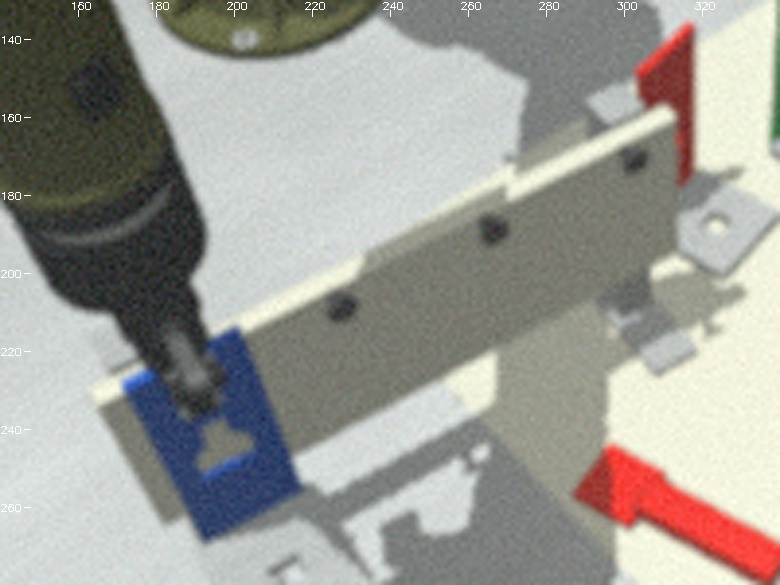

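```bash
cat > pk.py <<'E'
from h import *
def pts(H,psi,P):  # holder origin, heading
    c,s=np.cos(psi),np.sin(psi); return np.array([[H[0]+c*x-s*y,H[1]+s*x+c*y,H[2]+z] for x,y,z in P])
if __name__=='__main__':
    s=manip.observe(); H=s['eef_pos']-[0,0,154]
    print(proj(cam('scene'),pts(H,-.13,[(3.5,-16,66),(3.5,16,66),(48,0,10),(3.5,-32,175),(3.5,32,175),(3.5,32,0)])).round(1))
E
python3 pk.py
```

```text
[[192.8 254. ]
 [206.3 246.7]
 [213.7 277.1]
 [171.2 230.1]
 [201.6 214.9]
 [218.8 257.8]]
```

```bash
python3 -m handwheel '[{"twist":[0,0,0],"xyz":[0.35,0,0.55],"hand":-1},{"twist":[0,0,0],"xyz":[0,-2,0],"hand":-1},{"twist":[0,0,0],"xyz":[0,-2,0],"hand":-1},{"twist":[0,0,0],"xyz":[0,0,0],"hand":-1}]'
python3 -m handwheel '[{"twist":[0,0,0],"xyz":[0,-0.5,0],"hand":-1},{"twist":[0,0,0],"xyz":[0,-0.5,0],"hand":-1},{"twist":[0,0,0],"xyz":[0,-0.5,0],"hand":-1},{"twist":[0,0,0],"xyz":[0,-0.3,0],"hand":-1},{"twist":[0,0,0],"xyz":[0,0,0],"hand":-1}]'
python3 go.py 498.1 -331.6 287 -0.13
python3 -m handwheel '[{"twist":[0,0,0],"xyz":[0,-0.3,0],"hand":-1},{"twist":[0,0,0],"xyz":[0,-0.2,0],"hand":-1},{"twist":[0,0,0],"xyz":[0,0,0],"hand":-1}]'
python3 go.py 498.1 -331.6 287 -0.13
```

```text
t: 6.58
eef_pos: [519.8, -336.2, 290.2]
ee_rot: [0.532, 0.466, -0.531, 0.467]
force: [0.5, 0.2, -2.3]
finger_gap: 0.07
t: 7.2
eef_pos: [502.4, -333.9, 289.3]
ee_rot: [0.532, 0.466, -0.531, 0.466]
force: [-0.2, -0.0, -3.0]
finger_gap: 0.074
t 7.20 gap 0.074 F [-0.2 -0.  -3. ] pos [ 502.4 -333.9  289.3] psi -0.130
twist [-0. -0. -0.] shift cm [ 0.23 -0.46 -0.17] old frame [ 0.23 -0.46 -0.17]
t: 7.58
eef_pos: [497.5, -333.3, 289.3]
ee_rot: [0.532, 0.466, -0.531, 0.466]
force: [0.4, -0.8, -2.6]
finger_gap: 0.069
t 7.58 gap 0.069 F [ 0.4 -0.8 -2.6] pos [ 497.5 -333.3  289.3] psi -0.130
twist [-0. -0. -0.] shift cm [ 0.23  0.04 -0.17] old frame [ 0.23  0.04 -0.17]
```

```bash
for i in 1 2 3; do python3 -m handwheel '[{"twist":[0,0,0],"xyz":[0,-0.1,0],"hand":-1},{"twist":[0,0,0],"xyz":[0,0,0],"hand":-1}]' | egrep 'eef_pos|force'; done
```

```text
eef_pos: [496.6, -333.1, 289.2]
force: [-0.2, 0.4, -2.7]
eef_pos: [495.9, -332.9, 289.2]
force: [1.0, -0.2, -2.6]
eef_pos: [495.5, -332.8, 289.3]
force: [4.1, -0.7, -4.9]
```

```bash
python3 -m handwheel '[{"twist":[0,0,0],"xyz":[0,0.2,-0.15],"hand":-1},{"twist":[0,0,0],"xyz":[0.6,0,0],"hand":-1},{"twist":[0,0,0],"xyz":[0.8,0,0],"hand":-1},{"twist":[0,0,0],"xyz":[0.8,0,0],"hand":-1},{"twist":[0,0,0],"xyz":[0.5,0,0],"hand":-1},{"twist":[0,0,0],"xyz":[0,0,0],"hand":-1}]' | egrep 'eef_pos|force'
for i in 1 2 3; do python3 -m handwheel '[{"twist":[0,0,0],"xyz":[0.2,0,0],"hand":-1},{"twist":[0,0,0],"xyz":[0,0,0],"hand":-1}]' | egrep 'eef_pos|force'; done
```

```text
eef_pos: [496.6, -331.4, 261.6]
force: [0.8, -0.8, -3.4]
eef_pos: [496.8, -331.6, 260.3]
force: [0.4, 0.2, -2.5]
eef_pos: [496.8, -331.6, 258.1]
force: [0.6, 0.4, -3.1]
eef_pos: [497.0, -331.7, 257.1]
force: [-1.7, 0.8, 3.4]
```

```bash
python3 -m handwheel '[{"twist":[0,0,0],"xyz":[0,0,0],"hand":-0.5},{"twist":[0,0,0],"xyz":[0,0,0],"hand":0},{"twist":[0,0,0],"xyz":[0,0,0],"hand":0},{"twist":[0,0,0],"xyz":[0,0,0],"hand":0},{"twist":[0,0,0],"xyz":[-2,0,0],"hand":0},{"twist":[0,0,0],"xyz":[-4,0,0],"hand":0},{"twist":[0,0,0],"xyz":[-3,0,0],"hand":1}]'
python3 -m handwheel '[{"twist":[-0.14,0,0],"xyz":[0,0,0],"hand":1},{"twist":[-0.145,0,0],"xyz":[0,0,0],"hand":1},{"twist":[-0.145,0,0],"xyz":[0,0,0],"hand":1}]' >/dev/null
python3 go.py 592.5 207.5 330 0.3
```

```text
t: 10.7
eef_pos: [497.1, -332.1, 349.4]
ee_rot: [0.532, 0.466, -0.531, 0.467]
force: [0.7, -0.4, 0.3]
finger_gap: 0.697
t 11.07 gap 0.999 F [-0.1 -0.4 -0. ] pos [ 497.  -331.9  347.9] psi 0.305
twist [ 0.005  0.001 -0.001] shift cm [  1.79  25.06 -48.71] old frame [  1.77  25.29 -48.59]
```

```bash
python3 -m handwheel '[{"twist":[0,0,0],"xyz":[0,2.5,-4.87],"hand":1},{"twist":[0,0,0],"xyz":[0,2.5,-4.87],"hand":1},{"twist":[0,0,0],"xyz":[0,2.5,-4.87],"hand":1},{"twist":[0,0,0],"xyz":[0,2.5,-4.87],"hand":1},{"twist":[0,0,0],"xyz":[0,2.5,-4.87],"hand":1},{"twist":[0,0,0],"xyz":[0,2.5,-4.87],"hand":1},{"twist":[0,0,0],"xyz":[0.3,2.5,-4.87],"hand":1},{"twist":[0,0,0],"xyz":[0.5,2.5,-4.87],"hand":1},{"twist":[0,0,0],"xyz":[0.5,2.5,-4.87],"hand":1},{"twist":[0,0,0],"xyz":[0.5,2.5,-4.87],"hand":1}]' >/dev/null
python3 -m handwheel '[{"twist":[0,0,0],"xyz":[0.5,0,0],"hand":1},{"twist":[0,0,0],"xyz":[0,0,0],"hand":1}]' >/dev/null
cat > look.py <<'E'
# look.py out x y yaw : composite of wrist view with expected holder overlay, scene crop of rail, scene crop of bench
import sys
from h import *; from pk import pts
x,y,p=map(float,sys.argv[2:5]); C=cam('wrist'); w=imaging.get_image('wrist'); s=imaging.get_image('scene')
q=proj(C,pts([x,y,0],p,[(0,-32,175),(0,32,175),(48,0,10)])); print(q.round())
for a in q: cv2.drawMarker(w,tuple(int(t) for t in a),(255,0,255),cv2.MARKER_CROSS,9,1)
cv2.imwrite('pics/last_scene.png',s)
a=np.clip(cv2.resize(s[130:290,140:440],(800,427),interpolation=cv2.INTER_CUBIC)*1.7,0,255).astype(np.uint8)
out=np.vstack([np.hstack([w,np.zeros((400,160,3),np.uint8)]),a]); out=cv2.resize(out,None,fx=.72,fy=.72,interpolation=cv2.INTER_AREA); cv2.imwrite(sys.argv[1],out); print(out.shape)
E
python3 go.py 592.5 207.5 152 0.3;python3 look.py pics/l1.png 592.5 207.5 0.3
```

```text
t 12.57 gap 1.001 F [-0.6 -0.2  0.2] pos [591.9 206.8 323.7] psi 0.300
twist [-0.     0.001 -0.   ] shift cm [17.17  0.07 -0.05] old frame [17.17  0.07 -0.07]
[[322. 224.]
 [322. 156.]
 [356. 157.]]
(595, 576, 3)
```

View pics/l1.png

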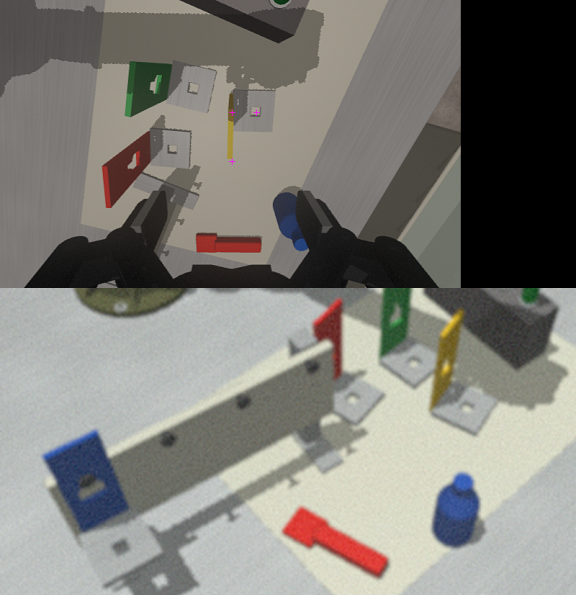

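```bash
python3 -m handwheel '[{"twist":[0,0,0],"xyz":[5,0,0],"hand":1},{"twist":[0,0,0],"xyz":[5,0,0],"hand":1},{"twist":[0,0,0],"xyz":[5,0,0],"hand":0.5},{"twist":[0,0,0],"xyz":[2.1,0,0],"hand":0},{"twist":[0,0,0],"xyz":[0,0,0],"hand":-1},{"twist":[0,0,0],"xyz":[0,0,0],"hand":-1},{"twist":[0,0,0],"xyz":[0,0,0],"hand":-1},{"twist":[0,0,0],"xyz":[0,0,0],"hand":-1},{"twist":[0,0,0],"xyz":[0,0,0],"hand":-1}]' 70
python3 -m handwheel '[{"twist":[0,0,0],"xyz":[-4,0,0],"hand":-1},{"twist":[0,0,0],"xyz":[-5,0,0],"hand":-1},{"twist":[0,0,0],"xyz":[-5,0,0],"hand":-1},{"twist":[0,0,0],"xyz":[-5,0,0],"hand":-1},{"twist":[0.143,0,0],"xyz":[0,0,0],"hand":-1},{"twist":[0.143,0,0],"xyz":[0,0,0],"hand":-1},{"twist":[0.144,0,0],"xyz":[0,0,0],"hand":-1}]'
python3 go.py 571.2 -235.4 287 -0.13
```

```text
t: 13.8
eef_pos: [592.2, 207.5, 153.4]
ee_rot: [0.42, 0.569, -0.419, 0.569]
force: [-1.4, -1.3, 3.8]
finger_gap: 0.07
t: 14.68
eef_pos: [591.6, 207.7, 341.7]
ee_rot: [-0.532, -0.465, 0.533, -0.465]
force: [0.7, -0.2, -1.7]
finger_gap: 0.074
t 14.68 gap 0.074 F [ 0.7 -0.2 -1.7] pos [591.6 207.7 341.7] psi -0.134
twist [-0.004  0.     0.001] shift cm [ 5.47  3.72 44.2 ] old frame [ 5.47  3.93 44.18]
```

```bash
python3 -m handwheel '[{"twist":[0,0,0],"xyz":[0,0.41,4.91],"hand":-1},{"twist":[0,0,0],"xyz":[0,0.41,4.91],"hand":-1},{"twist":[0,0,0],"xyz":[0,0.41,4.91],"hand":-1},{"twist":[0,0,0],"xyz":[0,0.41,4.91],"hand":-1},{"twist":[0,0,0],"xyz":[0,0.41,4.91],"hand":-1},{"twist":[0,0,0],"xyz":[0,0.41,4.91],"hand":-1},{"twist":[0,0,0],"xyz":[1.5,0.41,4.91],"hand":-1},{"twist":[0,0,0],"xyz":[2,0.41,4.91],"hand":-1},{"twist":[0,0,0],"xyz":[1.8,0.4,4.91],"hand":-1},{"twist":[0,0,0],"xyz":[0,0,0],"hand":-1}]'
python3 -m handwheel '[{"twist":[0,0,0],"xyz":[0,0,0],"hand":-1}]' >/dev/null
python3 go.py 571.2 -235.4 287 -0.13
```

```text
t: 15.92
eef_pos: [567.9, -241.0, 287.3]
ee_rot: [-0.532, -0.464, 0.535, -0.464]
force: [-0.1, 0.4, -2.1]
finger_gap: 0.073
t 16.05 gap 0.068 F [ 1.2  1.4 -3.1] pos [ 571.1 -234.7  288.8] psi -0.130
twist [ 0.    -0.001  0.   ] shift cm [0.18 0.02 0.07] old frame [0.18 0.02 0.07]
```

```bash
python3 -m handwheel '[{"twist":[0,0,0],"xyz":[0.1,-2,0.05],"hand":-1},{"twist":[0,0,0],"xyz":[0,-1.8,0],"hand":-1},{"twist":[0,0,0],"xyz":[0,-0.6,0],"hand":-1},{"twist":[0,0,0],"xyz":[0,-0.6,0],"hand":-1},{"twist":[0,0,0],"xyz":[0,-0.5,0],"hand":-1},{"twist":[0,0,0],"xyz":[0,-0.3,0],"hand":-1},{"twist":[0,0,0],"xyz":[0,0,0],"hand":-1}]'| egrep 'eef_pos|force'
for i in 1 2 3 4 5; do python3 -m handwheel '[{"twist":[0,0,0],"xyz":[0,-0.1,0],"hand":-1},{"twist":[0,0,0],"xyz":[0,0,0],"hand":-1}]' | egrep 'eef_pos|force'; done; python3 go.py 511.7 -227.6 257 -0.13
```

```text
eef_pos: [513.4, -228.4, 288.2]
force: [-0.1, -0.1, -1.9]
eef_pos: [512.4, -228.3, 288.1]
force: [0.5, 0.5, -1.9]
eef_pos: [511.4, -228.1, 288.2]
force: [-0.4, 0.3, -2.2]
eef_pos: [510.4, -228.0, 288.3]
force: [-0.7, -0.7, -2.2]
eef_pos: [509.9, -227.9, 288.3]
force: [3.0, 0.7, -2.9]
eef_pos: [509.5, -227.7, 288.4]
force: [4.2, -0.8, -5.5]
t 18.18 gap 0.072 F [ 4.2 -0.8 -5.5] pos [ 509.5 -227.7  288.4] psi -0.130
twist [ 0.     0.    -0.003] shift cm [ 3.14  0.21 -0.04] old frame [ 3.14  0.2  -0.04]
```

Contact at x≈510 as expected. Back off 2 mm and lower.

```bash
python3 -m handwheel '[{"twist":[0,0,0],"xyz":[0,0.25,-0.04],"hand":-1},{"twist":[0,0,0],"xyz":[0.6,0,0],"hand":-1},{"twist":[0,0,0],"xyz":[0.8,0,0],"hand":-1},{"twist":[0,0,0],"xyz":[0.8,0,0],"hand":-1},{"twist":[0,0,0],"xyz":[0.6,0,0],"hand":-1},{"twist":[0,0,0],"xyz":[0,0,0],"hand":-1}]' | egrep 'eef_pos|force'
for i in 1 2 3; do python3 -m handwheel '[{"twist":[0,0,0],"xyz":[0.15,0,0],"hand":-1},{"twist":[0,0,0],"xyz":[0,0,0],"hand":-1}]' | egrep 'eef_pos|force'; done
```

```text
eef_pos: [510.3, -228.5, 259.2]
force: [-0.4, -3.8, -5.2]
eef_pos: [510.6, -228.5, 258.8]
force: [-1.8, -3.7, -1.7]
eef_pos: [510.9, -228.5, 257.6]
force: [-2.0, -5.2, -1.8]
eef_pos: [511.1, -228.6, 256.6]
force: [-1.8, -5.2, 1.2]
```

```bash
python3 -m handwheel '[{"twist":[0,0,0],"xyz":[0,0,0.15],"hand":-1},{"twist":[0,0,0],"xyz":[0.1,0,0],"hand":-1},{"twist":[0,0,0],"xyz":[0,0,0],"hand":-1}]' | egrep 'eef_pos|force'
python3 -m handwheel '[{"twist":[0,0,0],"xyz":[0.1,0,0],"hand":-1},{"twist":[0,0,0],"xyz":[0,0,0],"hand":-1}]' | egrep 'eef_pos|force'
```

```text
eef_pos: [511.2, -228.8, 256.4]
force: [-4.3, -1.9, 8.0]
eef_pos: [511.3, -228.8, 256.3]
force: [-4.7, -1.0, 13.5]
```

```bash
python3 -m handwheel '[{"twist":[0,0,0],"xyz":[-0.1,0,0],"hand":-0.5},{"twist":[0,0,0],"xyz":[0,0,0],"hand":0},{"twist":[0,0,0],"xyz":[0,0,0],"hand":0},{"twist":[0,0,0],"xyz":[0,0,0],"hand":0},{"twist":[0,0,0],"xyz":[-2,0,0],"hand":0},{"twist":[0,0,0],"xyz":[-4,0,0],"hand":0},{"twist":[0,0,0],"xyz":[-3,0,0],"hand":1},{"twist":[-0.15,0,0],"xyz":[0,0,0],"hand":1},{"twist":[0,0,0],"xyz":[0,0,0],"hand":1}]'
python3 go.py 465 226 325 0.02
```

```text
t: 21.42
eef_pos: [510.8, -229.0, 344.7]
ee_rot: [0.495, 0.505, -0.495, 0.505]
force: [0.3, -0.1, 0.5]
finger_gap: 1.001
t 21.43 gap 1.001 F [ 0.3 -0.1  0.5] pos [ 510.8 -229.   344.7] psi 0.019
twist [-0.001 -0.    -0.   ] shift cm [  1.97  -3.67 -45.59] old frame [  1.99  -3.74 -45.58]
```

```bash
python3 -m handwheel '[{"twist":[0,0,0],"xyz":[0,-0.41,-5.07],"hand":1},{"twist":[0,0,0],"xyz":[0,-0.41,-5.07],"hand":1},{"twist":[0,0,0],"xyz":[0,-0.41,-5.07],"hand":1},{"twist":[0,0,0],"xyz":[0,-0.41,-5.07],"hand":1},{"twist":[0,0,0],"xyz":[0,-0.41,-5.07],"hand":1},{"twist":[0,0,0],"xyz":[0,-0.41,-5.07],"hand":1},{"twist":[0,0,0],"xyz":[1,-0.41,-5.07],"hand":1},{"twist":[0,0,0],"xyz":[1,-0.41,-5.07],"hand":1},{"twist":[0,0,0],"xyz":[0,-0.4,-5.07],"hand":1},{"twist":[0,0,0],"xyz":[0,0,0],"hand":1}]' >/dev/null
python3 -m handwheel '[{"twist":[0,0,0],"xyz":[0,0,0],"hand":1},{"twist":[0,0,0],"xyz":[0,0,0],"hand":1}]'
python3 go.py 465 226 152 0.02;python3 look.py pics/l2.png 465 226 0.02
```

```text
t: 22.92
eef_pos: [465.3, 224.8, 324.7]
ee_rot: [0.496, 0.504, -0.496, 0.504]
force: [-0.7, -0.6, -0.4]
finger_gap: 0.997
t 22.93 gap 0.997 F [-0.7 -0.6 -0.4] pos [465.3 224.8 324.7] psi 0.017
twist [-0.003  0.    -0.   ] shift cm [17.27 -0.03 -0.12] old frame [17.27 -0.03 -0.13]
[[321. 223.]
 [321. 155.]
 [355. 156.]]
(595, 576, 3)
```

View pics/l2.png

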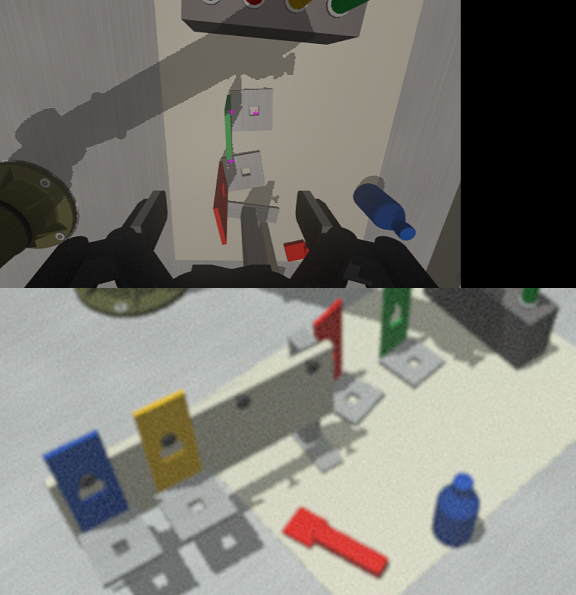

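```bash
cat > seg.py <<'E'
# seg.py hueLo hueHi : rows/cols of coloured strip in wrist view near centre
import sys; from h import *
w=imaging.get_image('wrist');C=cam('wrist');h=cv2.cvtColor(w,cv2.COLOR_BGR2HSV);a,b=map(int,sys.argv[1:3])
m=((h[...,0]>=a)&(h[...,0]<=b)&(h[...,1]>110)&(h[...,2]>90)); m[:, :270]=0; m[:,400:]=0; m[265:]=0
for r in range(130,265,10):
    c=np.where(m[r])[0]
    if len(c):print(r,c.min(),c.max(),back(C,c.mean(),r,175)[:2].round(1))
r=np.where(m.any(1))[0];print('rows',r.min(),r.max())
E
python3 seg.py 50 75
```

```text
160 315 319 [460.7 254.4]
170 313 319 [459.9 245.4]
180 314 320 [460.8 236.3]
190 314 320 [461.1 227. ]
200 315 321 [462.1 217.4]
210 315 321 [462.2 207.7]
220 316 321 [462.8 197.7]
rows 159 221
```

```bash
python3 -m handwheel '[{"twist":[-0.02,0,0],"xyz":[5,-0.33,-0.15],"hand":1},{"twist":[0,0,0],"xyz":[5,0,0],"hand":1},{"twist":[0,0,0],"xyz":[5,0,0],"hand":0.5},{"twist":[0,0,0],"xyz":[2.1,0,0],"hand":0},{"twist":[0,0,0],"xyz":[0,0,0],"hand":-1},{"twist":[0,0,0],"xyz":[0,0,0],"hand":-1},{"twist":[0,0,0],"xyz":[0,0,0],"hand":-1},{"twist":[0,0,0],"xyz":[0,0,0],"hand":-1},{"twist":[0,0,0],"xyz":[0,0,0],"hand":-1}]' 70
python3 -m handwheel '[{"twist":[0,0,0],"xyz":[-4,0,0],"hand":-1},{"twist":[0,0,0],"xyz":[-5,0,0],"hand":-1},{"twist":[0,0,0],"xyz":[-5,0,0],"hand":-1},{"twist":[0,0,0],"xyz":[-5,0,0],"hand":-1},{"twist":[0.085,0,0],"xyz":[0,0,0],"hand":-1},{"twist":[0.085,0,0],"xyz":[0,0,0],"hand":-1},{"twist":[0,0,0],"xyz":[0,0,0],"hand":-1}]'
python3 go.py 584.8 -131.3 287 -0.13
```

```text
t: 24.2
eef_pos: [462.0, 228.0, 154.8]
ee_rot: [0.49, 0.51, -0.489, 0.51]
force: [-1.1, -0.9, 4.6]
finger_gap: 0.069
t: 25.08
eef_pos: [461.3, 227.7, 343.1]
ee_rot: [-0.531, -0.467, 0.532, -0.467]
force: [-0.4, 0.3, -4.1]
finger_gap: 0.078
t 25.07 gap 0.078 F [-0.4  0.3 -4.1] pos [461.3 227.7 343.1] psi -0.129
twist [0.001 0.001 0.001] shift cm [ 5.61 16.9  33.99] old frame [ 5.61 16.87 34.01]
```

```bash
python3 -m handwheel '[{"twist":[0,0,0],"xyz":[0,5.6,0],"hand":-1},{"twist":[0,0,0],"xyz":[0,5.6,0],"hand":-1},{"twist":[0,0,0],"xyz":[0,5.6,2],"hand":-1},{"twist":[0,0,0],"xyz":[0,0,5.2],"hand":-1},{"twist":[0,0,0],"xyz":[0,0,5.3],"hand":-1},{"twist":[0,0,0],"xyz":[0,0,5.3],"hand":-1},{"twist":[0,0,0],"xyz":[1.6,0,5.3],"hand":-1},{"twist":[0,0,0],"xyz":[2,0,5.3],"hand":-1},{"twist":[0,0,0],"xyz":[1.8,0,5.3],"hand":-1},{"twist":[0,0,0],"xyz":[0,0,0],"hand":-1}]' >/dev/null
python3 -m handwheel '[{"twist":[0,0,0],"xyz":[0,0,0],"hand":-1},{"twist":[0,0,0],"xyz":[0,0,0],"hand":-1}]'; python3 go.py 584.8 -130 288 -0.13
python3 - <<'E'
from h import *; from pk import pts
s=manip.observe(); C=cam('scene'); im=imaging.get_image('scene')
h=cv2.cvtColor(im,cv2.COLOR_BGR2HSV); m=((h[...,0]>=50)&(h[...,0]<=75)&(h[...,1]>100)).astype(np.uint8); m[:130]=0
n,l,st,ce=cv2.connectedComponentsWithStats(m); i=1+st[1:,4].argmax(); 
q=cv2.approxPolyDP(cv2.findContours((l==i).astype(np.uint8),cv2.RETR_EXTERNAL,2)[0][0],4,True)[:,0]
print(st[i],q.tolist())
print(proj(C,pts(s['eef_pos']-[0,0,154.8],-.13,[(3.5,-32,175),(3.5,32,175),(3.5,32,0),(3.5,-32,0)])).round(1))
E
```

```text
t: 26.58
eef_pos: [585.0, -126.3, 289.7]
ee_rot: [0.531, 0.467, -0.53, 0.467]
force: [0.7, 0.4, -2.8]
finger_gap: 0.074
t 26.57 gap 0.074 F [ 0.7  0.4 -2.8] pos [ 585.  -126.3  289.7] psi -0.127
twist [ 0.003 -0.001 -0.   ] shift cm [0.17 0.03 0.37] old frame [0.17 0.03 0.37]
[264 178  28  46 692] [[271, 178], [264, 189], [273, 223], [291, 213], [288, 181], [275, 193]]
[[263.9 183.2]
 [289.2 170.5]
 [293.  216.2]
 [271.4 228.1]]
```

```bash
python3 -m handwheel '[{"twist":[0,0,0],"xyz":[0.15,-2,0.37],"hand":-1},{"twist":[0,0,0],"xyz":[0,-1.8,0],"hand":-1},{"twist":[0,0,0],"xyz":[0,-0.6,0],"hand":-1},{"twist":[0,0,0],"xyz":[0,-0.6,0],"hand":-1},{"twist":[0,0,0],"xyz":[0,-0.5,0],"hand":-1},{"twist":[0,0,0],"xyz":[0,-0.4,0],"hand":-1},{"twist":[0,0,0],"xyz":[0,-0.1,0],"hand":-1},{"twist":[0,0,0],"xyz":[0,0,0],"hand":-1}]'| egrep 'eef_pos|force'
for i in 1 2 3 ; do python3 -m handwheel '[{"twist":[0,0,0],"xyz":[0,-0.1,0],"hand":-1},{"twist":[0,0,0],"xyz":[0,0,0],"hand":-1}]' | egrep 'eef_pos|force'; done; python3 go.py 525.3 -122 258.3 -0.13
```

```text
eef_pos: [524.5, -124.1, 288.2]
force: [-0.9, 0.5, -2.8]
eef_pos: [523.7, -124.0, 288.2]
force: [0.1, -1.3, -3.7]
eef_pos: [523.3, -123.9, 288.4]
force: [3.8, -1.2, -5.1]
eef_pos: [522.9, -123.8, 288.4]
force: [6.9, -0.1, -6.8]
t 28.38 gap 0.074 F [ 6.9 -0.1 -6.8] pos [ 522.9 -123.8  288.4] psi -0.130
twist [ 0.     0.    -0.004] shift cm [ 3.01  0.21 -0.21] old frame [ 3.01  0.2  -0.21]
```

```bash
python3 -m handwheel '[{"twist":[0,0,0],"xyz":[0,0.28,-0.1],"hand":-1},{"twist":[0,0,0],"xyz":[0.6,0,0],"hand":-1},{"twist":[0,0,0],"xyz":[0.8,0,0],"hand":-1},{"twist":[0,0,0],"xyz":[0.8,0,0],"hand":-1},{"twist":[0,0,0],"xyz":[0.5,0,0],"hand":-1},{"twist":[0,0,0],"xyz":[0,0,0],"hand":-1}]' | egrep 'eef_pos|force'
for i in 1 2 3; do python3 -m handwheel '[{"twist":[0,0,0],"xyz":[0.15,0,0],"hand":-1},{"twist":[0,0,0],"xyz":[0,0,0],"hand":-1}]' | egrep 'eef_pos|force'; done
```

```text
eef_pos: [524.1, -123.0, 260.6]
force: [0.4, -0.5, -3.4]
eef_pos: [524.2, -123.0, 259.7]
force: [0.5, -0.3, -2.8]
eef_pos: [524.5, -123.1, 258.3]
force: [-0.7, -0.1, -3.1]
eef_pos: [524.6, -123.1, 258.0]
force: [-3.4, 0.4, 5.5]
```

```bash
python3 -m handwheel '[{"twist":[0,0,0],"xyz":[0,0,0],"hand":-0.5},{"twist":[0,0,0],"xyz":[0,0,0],"hand":0},{"twist":[0,0,0],"xyz":[0,0,0],"hand":0},{"twist":[0,0,0],"xyz":[0,0,0],"hand":0},{"twist":[0,0,0],"xyz":[-2,0,0],"hand":0},{"twist":[0,0,0],"xyz":[-4,0,0],"hand":0},{"twist":[0,0,0],"xyz":[-2.5,0,0],"hand":1},{"twist":[-0.155,0,0],"xyz":[0,0,0],"hand":1},{"twist":[-0.155,0,0],"xyz":[0,0,0],"hand":1},{"twist":[0,0,0],"xyz":[0,0,0],"hand":1}]'
python3 go.py 454 88.5 325 0.18
```

```text
t: 31.12
eef_pos: [524.4, -123.1, 341.7]
ee_rot: [0.454, 0.543, -0.453, 0.543]
force: [0.4, 0.4, 0.4]
finger_gap: 1.004
t 31.12 gap 1.004 F [0.4 0.4 0.4] pos [ 524.4 -123.1  341.7] psi 0.178
twist [-0.002 -0.    -0.   ] shift cm [  1.67  -3.14 -22.07] old frame [  1.67  -3.17 -22.07]
```

```bash
python3 -m handwheel '[{"twist":[0,0,0],"xyz":[0,-0.6,-4.4],"hand":1},{"twist":[0,0,0],"xyz":[0,-0.6,-4.4],"hand":1},{"twist":[0,0,0],"xyz":[0,-0.6,-4.4],"hand":1},{"twist":[0,0,0],"xyz":[0.8,-0.6,-4.4],"hand":1},{"twist":[0,0,0],"xyz":[0.8,-0.7,-4.4],"hand":1},{"twist":[0,0,0],"xyz":[0,0,0],"hand":1},{"twist":[0,0,0],"xyz":[0,0,0],"hand":1},{"twist":[0,0,0],"xyz":[0,0,0],"hand":1}]'
python3 go.py 454 88.5 152 0.18;python3 look.py pics/l3.png 454 88.5 0.18; python3 seg.py 0 6
```

```text
t: 32.12
eef_pos: [455.0, 86.5, 325.9]
ee_rot: [0.454, 0.542, -0.454, 0.542]
force: [-0.2, 0.1, 0.6]
finger_gap: 1.001
t 32.12 gap 1.001 F [-0.2  0.1  0.6] pos [455.   86.5 325.9] psi 0.177
twist [-0.003  0.    -0.   ] shift cm [17.39 -0.06 -0.21] old frame [17.39 -0.07 -0.21]
[[321. 222.]
 [321. 154.]
 [355. 156.]]
(595, 576, 3)
150 313 313 [440.8 122.9]
160 313 320 [445.4 114.8]
170 313 321 [447.3 106. ]
180 314 321 [449.4  97. ]
190 314 321 [451.   87.8]
200 315 321 [453.1  78.4]
210 315 321 [454.8  68.8]
220 316 320 [456.7  59. ]
rows 143 220
```

View pics/l3.png

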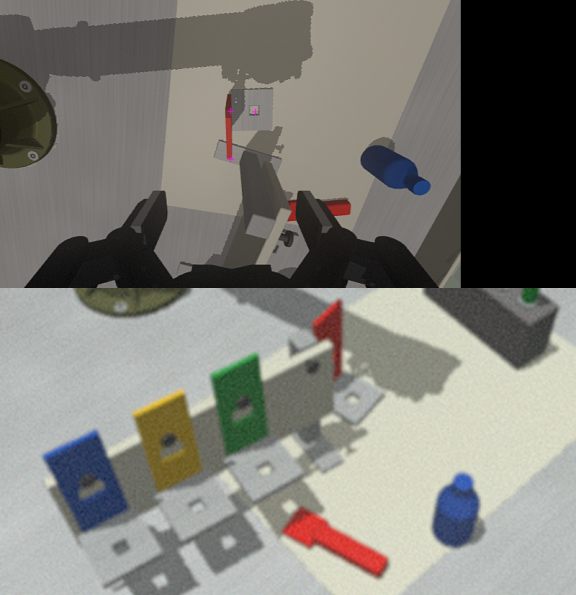

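```bash
python3 -m handwheel '[{"twist":[-0.015,0,0],"xyz":[5,-0.3,-0.28],"hand":1},{"twist":[0,0,0],"xyz":[5,0,0],"hand":1},{"twist":[0,0,0],"xyz":[5,0,0],"hand":0.5},{"twist":[0,0,0],"xyz":[2.2,0,0],"hand":0},{"twist":[0,0,0],"xyz":[0,0,0],"hand":-1},{"twist":[0,0,0],"xyz":[0,0,0],"hand":-1},{"twist":[0,0,0],"xyz":[0,0,0],"hand":-1},{"twist":[0,0,0],"xyz":[0,0,0],"hand":-1},{"twist":[0,0,0],"xyz":[0,0,0],"hand":-1}]' 70
python3 -m handwheel '[{"twist":[0,0,0],"xyz":[-4,0,0],"hand":-1},{"twist":[0,0,0],"xyz":[-5,0,0],"hand":-1},{"twist":[0,0,0],"xyz":[-5,0,0],"hand":-1},{"twist":[0,0,0],"xyz":[-5,0,0],"hand":-1},{"twist":[0.11,0,0],"xyz":[0,0,0],"hand":-1},{"twist":[0.11,0,0],"xyz":[0,0,0],"hand":-1},{"twist":[0.11,0,0],"xyz":[0,0,0],"hand":-1},{"twist":[0,0,0],"xyz":[0,0,0],"hand":-1}]'
python3 go.py 598.3 -28.1 287 -0.13
```

```text
t: 33.4
eef_pos: [451.6, 90.1, 154.7]
ee_rot: [0.449, 0.546, -0.449, 0.547]
force: [-0.7, -0.1, 3.7]
finger_gap: 0.073
t: 34.4
eef_pos: [450.8, 90.0, 343.3]
ee_rot: [-0.532, -0.466, 0.532, -0.465]
force: [-0.2, -0.3, -3.6]
finger_gap: 0.073
t 34.40 gap 0.073 F [-0.2 -0.3 -3.6] pos [450.8  90.  343.3] psi -0.134
twist [-0.004  0.     0.001] shift cm [ 5.63 16.16  9.8 ] old frame [ 5.62 16.2   9.74]
```

```bash
python3 -m handwheel '[{"twist":[0.002,0,0],"xyz":[0,5.4,0],"hand":-1},{"twist":[0,0,0],"xyz":[0,5.4,0],"hand":-1},{"twist":[0,0,0],"xyz":[0,5.4,0],"hand":-1},{"twist":[0,0,0],"xyz":[1.5,0,3.2],"hand":-1},{"twist":[0,0,0],"xyz":[2,0,3.2],"hand":-1},{"twist":[0,0,0],"xyz":[2,0,3.2],"hand":-1},{"twist":[0,0,0],"xyz":[0,0,0],"hand":-1},{"twist":[0,0,0],"xyz":[0,0,0],"hand":-1}]' >/dev/null
python3 go.py 598.4 -26.5 288 -0.13
```

```text
t 35.40 gap 0.074 F [ 0.9  0.4 -1.4] pos [598.6 -26.1 288.7] psi -0.135
twist [-0.005 -0.001  0.   ] shift cm [ 0.07 -0.01  0.04] old frame [ 0.07 -0.01  0.04]
```

```bash
python3 -m handwheel '[{"twist":[-0.005,0,0],"xyz":[0.05,-2,0.04],"hand":-1},{"twist":[0,0,0],"xyz":[0,-1.8,0],"hand":-1},{"twist":[0,0,0],"xyz":[0,-0.6,0],"hand":-1},{"twist":[0,0,0],"xyz":[0,-0.6,0],"hand":-1},{"twist":[0,0,0],"xyz":[0,-0.5,0],"hand":-1},{"twist":[0,0,0],"xyz":[0,-0.4,0],"hand":-1},{"twist":[0,0,0],"xyz":[0,-0.1,0],"hand":-1},{"twist":[0,0,0],"xyz":[0,0,0],"hand":-1}]'| egrep 'eef_pos|force'
for i in 1 2 3 ; do python3 -m handwheel '[{"twist":[0,0,0],"xyz":[0,-0.1,0],"hand":-1},{"twist":[0,0,0],"xyz":[0,0,0],"hand":-1}]' | egrep 'eef_pos|force'; done; python3 go.py 538.9 -18.8 258.3 -0.13
```

```text
eef_pos: [539.0, -19.5, 288.2]
force: [-0.1, -0.2, -1.9]
eef_pos: [538.0, -19.4, 288.2]
force: [1.1, -0.6, -2.6]
eef_pos: [537.5, -19.3, 288.3]
force: [3.6, 0.3, -3.8]
eef_pos: [537.1, -19.3, 288.4]
force: [5.7, -1.4, -5.3]
t 37.15 gap 0.073 F [ 5.7 -1.4 -5.3] pos [537.1 -19.3 288.4] psi -0.132
twist [-0.002 -0.    -0.003] shift cm [ 3.01  0.17 -0.07] old frame [ 3.01  0.16 -0.07]
```

```bash
python3 -m handwheel '[{"twist":[0,0,0],"xyz":[0,0.28,-0.03],"hand":-1},{"twist":[0,0,0],"xyz":[0.6,0,0],"hand":-1},{"twist":[0,0,0],"xyz":[0.8,0,0],"hand":-1},{"twist":[0,0,0],"xyz":[0.8,0,0],"hand":-1},{"twist":[0,0,0],"xyz":[0.5,0,0],"hand":-1},{"twist":[0,0,0],"xyz":[0,0,0],"hand":-1}]' | egrep 'eef_pos|force'
for i in 1 2 3; do python3 -m handwheel '[{"twist":[0,0,0],"xyz":[0.15,0,0],"hand":-1},{"twist":[0,0,0],"xyz":[0,0,0],"hand":-1}]' | egrep 'eef_pos|force'; done
```

```text
eef_pos: [538.4, -19.1, 260.6]
force: [0.1, -0.2, -3.3]
eef_pos: [538.7, -19.1, 259.8]
force: [-0.2, -0.3, -2.1]
eef_pos: [538.8, -19.2, 258.3]
force: [0.3, 0.7, -2.0]
eef_pos: [538.9, -19.1, 257.9]
force: [-1.2, -0.6, 4.7]
```

```bash
python3 -m handwheel '[{"twist":[0,0,0],"xyz":[0,0,0],"hand":-0.5},{"twist":[0,0,0],"xyz":[0,0,0],"hand":0},{"twist":[0,0,0],"xyz":[0,0,0],"hand":0},{"twist":[0,0,0],"xyz":[0,0,0],"hand":0},{"twist":[0,0,0],"xyz":[-2,0,0],"hand":0},{"twist":[0,0,0],"xyz":[-4,0,0],"hand":0},{"twist":[0,0,0],"xyz":[-2.5,0,0],"hand":0}]' >/dev/null
python3 -m handwheel '[{"twist":[-0.175,0,0],"xyz":[0,0,0],"hand":0.2},{"twist":[-0.175,0,0],"xyz":[0,0,0],"hand":0.2},{"twist":[-0.175,0,0],"xyz":[0,0,0],"hand":0.2},{"twist":[-0.175,0,0],"xyz":[0,0,0],"hand":0.2},{"twist":[-0.175,0,0],"xyz":[0,0,0],"hand":0.2},{"twist":[-0.175,0,0],"xyz":[0,0,0],"hand":0.2},{"twist":[-0.175,0,0],"xyz":[0,0,0],"hand":0.2},{"twist":[-0.175,0,0],"xyz":[0,0,0],"hand":0.2},{"twist":[-0.17,0,0],"xyz":[0,0,0],"hand":0.2},{"twist":[0,0,0],"xyz":[0,0,0],"hand":0.2}]'
python3 go.py 440 393 300 1.44
```

```text
t: 40.78
eef_pos: [538.7, -19.1, 341.6]
ee_rot: [0.048, 0.706, -0.048, 0.705]
force: [-0.6, -0.3, -0.6]
finger_gap: 0.599
t 40.77 gap 0.599 F [-0.6 -0.3 -0.6] pos [538.7 -19.1 341.6] psi 1.436
twist [-0.004 -0.    -0.   ] shift cm [  4.16  39.57 -15.17] old frame [  4.17  39.52 -15.32]
```

```bash
python3 -m handwheel '[{"twist":[0,0,0],"xyz":[0,5,-1.9],"hand":0.2},{"twist":[0,0,0],"xyz":[0,5,-1.9],"hand":0.2},{"twist":[0,0,0],"xyz":[0,5,-1.9],"hand":0.2},{"twist":[0,0,0],"xyz":[0,5,-1.9],"hand":0.2},{"twist":[0,0,0],"xyz":[0,5,-1.9],"hand":0.2},{"twist":[0,0,0],"xyz":[0,5,-1.9],"hand":0.2},{"twist":[0,0,0],"xyz":[0,5,-1.9],"hand":0.2},{"twist":[0,0,0],"xyz":[0,4.6,-2],"hand":0.2},{"twist":[0,0,0],"xyz":[0,0,0],"hand":0.2},{"twist":[0,0,0],"xyz":[0,0,0],"hand":0.2}]'
python3 go.py 440 393 205 1.44
python3 - <<'E'
from h import *
C=cam('wrist');w=imaging.get_image('wrist');s=imaging.get_image('scene')
P=np.array([[440,393,220],[494,387.5,220],[548.5,384.5,220],[602.5,380.5,220]])
q=proj(C,P);print(q.round())
for a in q: cv2.drawMarker(w,tuple(int(t) for t in a),(255,0,255),cv2.MARKER_CROSS,11,1)
a=cv2.resize(s[150:300,140:340],(640,480),interpolation=cv2.INTER_CUBIC)
a=np.clip(a*1.7,0,255).astype(np.uint8)
o=np.vstack([w[:,:],a]);cv2.imwrite('pics/l4.png',cv2.resize(o,None,fx=.68,fy=.68,interpolation=cv2.INTER_AREA))
cv2.imwrite('pics/sc4.png',s)
H=np.array([[544.2,-337.8,113.5],[557.8,-233.7,113.5],[571.4,-129.5,113.5],[585,-25.4,113.5]])
print('holes expected in composite',((proj(cam('scene'),H)-[140,150])*3.2*.68+[0,272]).round())
E
```

```text
t: 42.02
eef_pos: [439.8, 393.2, 341.5]
ee_rot: [0.047, 0.705, -0.048, 0.706]
force: [-0.4, -0.1, -0.1]
finger_gap: 0.601
t 42.02 gap 0.601 F [-0.4 -0.1 -0.1] pos [439.8 393.2 341.5] psi 1.436
twist [-0.004  0.     0.001] shift cm [ 1.365e+01 -1.000e-02  2.000e-02] old frame [ 1.365e+01 -0.000e+00  1.000e-02]
[[321. 202.]
 [323. 261.]
 [328. 312.]
 [331. 357.]]
holes expected in composite [[136. 521.]
 [221. 475.]
 [300. 431.]
 [373. 391.]]
```

View pics/l4.png

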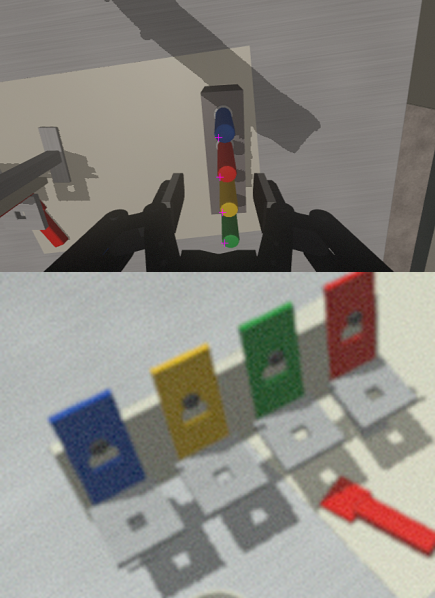

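Run:
```python
from h import *
S,D,W=cam('scene'),cam('side'),cam('wrist')
def tri(o):
    A=np.zeros((3,3));b=np.zeros(3)
    for (f,cx,cy,p,M),(u,v) in o:
        d=M@np.array([(u-cx)/f,(v-cy)/f,1]);d/=np.linalg.norm(d);Q=np.eye(3)-np.outer(d,d);A+=Q;b+=Q@p
    return np.linalg.solve(A,b)
for n,a,b,w in[('blue',(614,36),(81,77),(224,133)),('red',(648,60),(146,64),(227,173)),('yellow',(684,84),(210,50),(229,209)),('green',(720,110),(269,37),(231,241))]:
    a=(a[0]/2.7+155,a[1]/2.7+70);b=(b[0]/3.7+180,b[1]/3.7+120);w=(w[0]/.68,w[1]/.68)
    print(n,tri([(S,a),(D,b)]).round(),tri([(S,a),(D,b),(W,w)]).round(),back(W,*w,220).round(),back(W,*w,236).round(),back(S,*a,236).round(),back(D,*b,236).round())
```

```text
blue [439. 398. 217.] [438. 399. 216.] [436. 399. 220.] [431. 400. 236.] [455. 376. 236.] [428. 356. 236.]
red [494. 394. 216.] [493. 396. 215.] [490. 396. 220.] [481. 397. 236.] [509. 372. 236.] [480. 350. 236.]
yellow [549. 389. 218.] [549. 391. 216.] [545. 392. 220.] [533. 393. 236.] [562. 369. 236.] [534. 347. 236.]
green [603. 385. 218.] [603. 387. 217.] [601. 388. 220.] [585. 389. 236.] [614. 364. 236.] [586. 344. 236.]
```

```bash
python3 go.py 437.5 399 198 1.44; python3 -m handwheel '[{"twist":[0,0,0],"xyz":[3,0.57,-0.3],"hand":0.2},{"twist":[0,0,0],"xyz":[4,0,0],"hand":0.2},{"twist":[0,0,0],"xyz":[4,0,0],"hand":0.2},{"twist":[0,0,0],"xyz":[3.2,0,0],"hand":0.2},{"twist":[0,0,0],"xyz":[0,0,0],"hand":-1},{"twist":[0,0,0],"xyz":[0,0,0],"hand":-1},{"twist":[0,0,0],"xyz":[0,0,0],"hand":-1},{"twist":[0,0,0],"xyz":[0,0,0],"hand":-1},{"twist":[0,0,0],"xyz":[0,0,0],"hand":-1}]' 50;python3 go.py 437.5 399 198 1.44
```

```text
t 42.12 gap 0.600 F [ 0.8 -0.2 -1.1] pos [440.5 392.1 341.9] psi 1.434
twist [-0.006  0.001  0.   ] shift cm [14.39  0.64 -0.39] old frame [14.38  0.65 -0.4 ]
t: 43.25
eef_pos: [437.4, 399.8, 200.2]
ee_rot: [0.047, 0.705, -0.047, 0.706]
force: [-0.3, 0.7, -2.9]
finger_gap: 0.293
t 43.25 gap 0.293 F [-0.3  0.7 -2.9] pos [437.4 399.8 200.2] psi 1.438
twist [-0.002  0.    -0.001] shift cm [ 0.22 -0.08  0.02] old frame [ 0.22 -0.08  0.02]
```

```bash
python3 -m handwheel '[{"twist":[0,0,0],"xyz":[-3,0,0],"hand":-1},{"twist":[0,0,0],"xyz":[-4,0,0],"hand":-1},{"twist":[0,0,0],"xyz":[-5,0,0],"hand":-1},{"twist":[0,0,0],"xyz":[0,0,0],"hand":-1}]'
python3 go.py 625 60 320 1.44;  python3 go.py 544.2 -337.8 320 1.44
```

```text
t: 43.75
eef_pos: [438.8, 401.2, 325.1]
ee_rot: [0.049, 0.703, -0.044, 0.708]
force: [0.0, -1.7, -1.8]
finger_gap: 0.289
t 43.75 gap 0.289 F [ 0.  -1.7 -1.8] pos [438.8 401.2 325.1] psi 1.438
twist [-0.002  0.006 -0.007] shift cm [  0.51 -31.4   22.91] old frame [  0.41 -31.36  22.97]
t 43.75 gap 0.289 F [ 0.  -1.7 -1.8] pos [438.8 401.2 325.1] psi 1.438
twist [-0.002  0.006 -0.007] shift cm [  0.51 -71.89  20.09] old frame [  0.09 -71.86  20.23]
```

```bash
python3 -m handwheel '[{"twist":[0,0,0],"xyz":[0,-3.92,2.87],"hand":-1},{"twist":[0,0,0],"xyz":[0,-3.92,2.87],"hand":-1},{"twist":[0,0,0],"xyz":[0,-3.92,2.87],"hand":-1},{"twist":[0,0,0],"xyz":[0,-3.92,2.87],"hand":-1},{"twist":[0,0,0],"xyz":[0,-3.92,2.87],"hand":-1},{"twist":[0,0,0],"xyz":[0,-3.92,2.87],"hand":-1},{"twist":[0,0,0],"xyz":[0,-3.92,2.87],"hand":-1},{"twist":[0,0,0],"xyz":[0,-3.92,2.87],"hand":-1}]' >/dev/null
python3 -m handwheel '[{"twist":[0,0,0],"xyz":[0,-5.06,-0.35],"hand":-1},{"twist":[0,0,0],"xyz":[0,-5.06,-0.35],"hand":-1},{"twist":[0,0,0],"xyz":[0,-5.06,-0.35],"hand":-1},{"twist":[0,0,0],"xyz":[0,-5.06,-0.35],"hand":-1},{"twist":[0,0,0],"xyz":[0,-5.06,-0.35],"hand":-1},{"twist":[0,0,0],"xyz":[0,-5.06,-0.35],"hand":-1},{"twist":[0,0,0],"xyz":[0,-5.06,-0.35],"hand":-1},{"twist":[0,0,0],"xyz":[0,-5.06,-0.35],"hand":-1},{"twist":[0,0,0],"xyz":[0,0,0],"hand":-1},{"twist":[0,0,0],"xyz":[0,0,0],"hand":-1}]' >/dev/null
python3 go.py 544.2 -337.8 300 1.44
python3 - <<'E'
from h import *
im=imaging.get_image('scene'); s=manip.observe()
crop(im,140,170,300,300,4.6,'pics/s5.png',1.8)
p=s['eef_pos'];C=cam('scene');print(proj(C,np.array([p-[0,0,180],[544.2,-337.8,113.5],[p[0],p[1],113.5]])).round(1))
E
```

```text
t 46.00 gap 0.292 F [-0.3  0.3 -1.9] pos [ 541.9 -338.5  318.4] psi 1.438
twist [-0.002 -0.002 -0.001] shift cm [1.84 0.1  0.22] old frame [1.84 0.1  0.22]
[[199.9 258.9]
 [202.7 264.5]
 [202.4 264. ]]
```

View pics/s5.png

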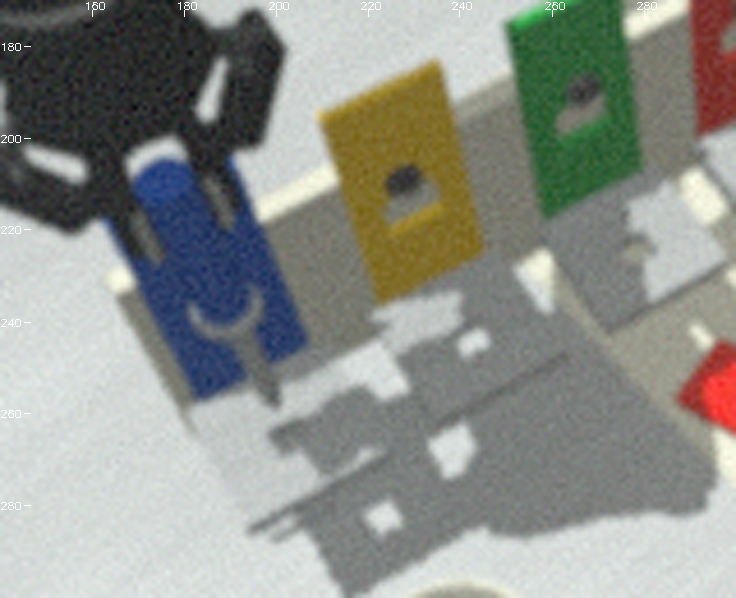

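```bash
python3 -m handwheel '[{"twist":[0,0,0],"xyz":[0.5,0.1,0.22],"hand":-1},{"twist":[0,0,0],"xyz":[1,0,0],"hand":-1},{"twist":[0,0,0],"xyz":[1,0,0],"hand":-1},{"twist":[0,0,0],"xyz":[1,0,0],"hand":-1},{"twist":[0,0,0],"xyz":[1,0,0],"hand":-1},{"twist":[0,0,0],"xyz":[0,0,0],"hand":-1}]' | egrep 'eef_pos|force'
python3 -m handwheel '[{"twist":[0,0,0],"xyz":[1.5,0,0],"hand":-1},{"twist":[0,0,0],"xyz":[1.5,0,0],"hand":-1},{"twist":[0,0,0],"xyz":[1.2,0,0],"hand":-1},{"twist":[0,0,0],"xyz":[1,0,0],"hand":-1},{"twist":[0,0,0],"xyz":[0,0,0],"hand":-1}]' | egrep 'eef_pos|force'
```

```text
eef_pos: [543.9, -338.1, 273.4]
force: [0.3, 0.1, -2.4]
eef_pos: [543.9, -338.0, 221.5]
force: [0.4, 0.1, -1.7]
```

```bash
python3 -m handwheel '[{"twist":[0,0,0],"xyz":[0.6,0,0],"hand":-1},{"twist":[0,0,0],"xyz":[0,0,0],"hand":-1},{"twist":[0,0,0],"xyz":[0,0,0],"hand":0.1},{"twist":[0,0,0],"xyz":[0,0,0],"hand":0.1},{"twist":[0,0,0],"xyz":[0,0,0],"hand":0.1},{"twist":[0,0,0],"xyz":[-2,0,0],"hand":0.1},{"twist":[0,0,0],"xyz":[-4,0,0],"hand":0.1},{"twist":[0,0,0],"xyz":[-5,0,0],"hand":0.2},{"twist":[0,0,0],"xyz":[0,0,0],"hand":0.2}]'
python3 go.py 548 391 340 1.44
python3 - <<'E'
from h import *
im=imaging.get_image('scene'); crop(im,140,170,440,300,2.6,'pics/s6.png',1.8)
E
```

```text
t: 48.55
eef_pos: [545.8, -340.1, 333.6]
ee_rot: [0.046, 0.702, -0.049, 0.709]
force: [-1.6, -0.6, -0.7]
finger_gap: 0.602
t 48.55 gap 0.602 F [-1.6 -0.6 -0.7] pos [ 545.8 -340.1  333.6] psi 1.438
twist [-0.002  0.01   0.004] shift cm [-0.64 72.51 -9.32] old frame [-1.   72.49 -9.48]
```

View pics/s6.png

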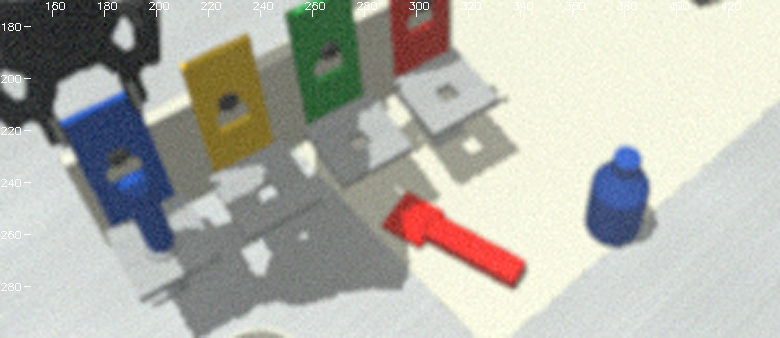

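```bash
python3 -m handwheel '[{"twist":[0,0,0],"xyz":[-0.5,5.58,-0.72],"hand":0.2},{"twist":[0,0,0],"xyz":[0,5.58,-0.72],"hand":0.2},{"twist":[0,0,0],"xyz":[0,5.58,-0.72],"hand":0.2},{"twist":[0,0,0],"xyz":[0,5.58,-0.72],"hand":0.2},{"twist":[0,0,0],"xyz":[0,5.58,-0.72],"hand":0.2},{"twist":[0,0,0],"xyz":[0,5.58,-0.72],"hand":0.2},{"twist":[0,0,0],"xyz":[0,5.58,-0.72],"hand":0.2},{"twist":[0,0,0],"xyz":[0,5.58,-0.72],"hand":0.2},{"twist":[0,0,0],"xyz":[0,5.58,-0.72],"hand":0.2},{"twist":[0,0,0],"xyz":[0,5.58,-0.72],"hand":0.2}]' >/dev/null
python3 -m handwheel '[{"twist":[0,0,0],"xyz":[0,5.58,-0.72],"hand":0.2},{"twist":[0,0,0],"xyz":[0,5.58,-0.72],"hand":0.2},{"twist":[0,0,0],"xyz":[0,5.58,-0.72],"hand":0.2},{"twist":[0,0,0],"xyz":[0,0,0],"hand":0.2},{"twist":[0,0,0],"xyz":[0,0,0],"hand":0.2}]' >/dev/null
python3 go.py 548 391 200 1.44
```

```text
t 50.48 gap 0.603 F [ 0.2 -0.  -0.2] pos [547.6 392.3 330.9] psi 1.438
twist [-0.002 -0.001  0.002] shift cm [13.09 -0.13  0.06] old frame [13.09 -0.1   0.06]
```

```bash
python3 -m handwheel '[{"twist":[0,0,0],"xyz":[4.3,-0.06,0.05],"hand":0.2},{"twist":[0,0,0],"xyz":[4.3,0,0],"hand":0.2},{"twist":[0,0,0],"xyz":[4.5,0,0],"hand":0.2},{"twist":[0,0,0],"xyz":[0,0,0],"hand":0.2},{"twist":[0,0,0],"xyz":[0,0,0],"hand":-1},{"twist":[0,0,0],"xyz":[0,0,0],"hand":-1},{"twist":[0,0,0],"xyz":[0,0,0],"hand":-1},{"twist":[0,0,0],"xyz":[0,0,0],"hand":-1}]' 50
python3 -m handwheel '[{"twist":[0,0,0],"xyz":[-3,0,0],"hand":-1},{"twist":[0,0,0],"xyz":[-4,0,0],"hand":-1},{"twist":[0,0,0],"xyz":[-5,0,0],"hand":-1},{"twist":[0,0,0],"xyz":[0,0,0],"hand":-1}]'
python3 go.py 635 60 320 1.44;  python3 go.py 557.8 -233.7 320 1.44
```

```text
t: 51.48
eef_pos: [549.5, 392.8, 204.0]
ee_rot: [0.048, 0.704, -0.046, 0.707]
force: [-0.1, -1.4, 7.0]
finger_gap: 0.29
t: 51.98
eef_pos: [549.5, 393.6, 326.7]
ee_rot: [0.049, 0.703, -0.045, 0.708]
force: [0.4, -0.4, -3.0]
finger_gap: 0.289
t 51.98 gap 0.289 F [ 0.4 -0.4 -3. ] pos [549.5 393.6 326.7] psi 1.438
twist [-0.002  0.007 -0.007] shift cm [  0.67 -31.96  12.83] old frame [  0.53 -31.94  12.88]
t 51.98 gap 0.289 F [ 0.4 -0.4 -3. ] pos [549.5 393.6 326.7] psi 1.438
twist [-0.002  0.007 -0.007] shift cm [  0.67 -62.09   9.  ] old frame [  0.3  -62.07   9.12]
```

```bash
python3 -m handwheel '[{"twist":[0,0,0],"xyz":[0,-4.57,1.83],"hand":-1},{"twist":[0,0,0],"xyz":[0,-4.57,1.83],"hand":-1},{"twist":[0,0,0],"xyz":[0,-4.57,1.83],"hand":-1},{"twist":[0,0,0],"xyz":[0,-4.57,1.83],"hand":-1},{"twist":[0,0,0],"xyz":[0,-4.57,1.83],"hand":-1},{"twist":[0,0,0],"xyz":[0,-4.57,1.83],"hand":-1},{"twist":[0,0,0],"xyz":[0,-4.57,1.83],"hand":-1}]' >/dev/null
python3 -m handwheel '[{"twist":[0,0,0],"xyz":[0,-5.02,-0.64],"hand":-1},{"twist":[0,0,0],"xyz":[0,-5.02,-0.64],"hand":-1},{"twist":[0,0,0],"xyz":[0,-5.02,-0.64],"hand":-1},{"twist":[0,0,0],"xyz":[0,-5.02,-0.64],"hand":-1},{"twist":[0,0,0],"xyz":[0,-5.02,-0.64],"hand":-1},{"twist":[0,0,0],"xyz":[0,-5.02,-0.64],"hand":-1},{"twist":[0,0,0],"xyz":[0,0,0],"hand":-1},{"twist":[0,0,0],"xyz":[0,0,0],"hand":-1}]' >/dev/null
python3 go.py 557.8 -233.7 223 1.44
```

```text
t 53.85 gap 0.293 F [ 0.9  1.1 -3.2] pos [ 554.5 -234.4  319.6] psi 1.438
twist [-0.002 -0.001 -0.001] shift cm [9.66 0.12 0.32] old frame [9.66 0.1  0.33]
```

```bash
python3 -m handwheel '[{"twist":[0,0,0],"xyz":[0.5,0.12,0.33],"hand":-1},{"twist":[0,0,0],"xyz":[1,0,0],"hand":-1},{"twist":[0,0,0],"xyz":[1,0,0],"hand":-1},{"twist":[0,0,0],"xyz":[1,0,0],"hand":-1},{"twist":[0,0,0],"xyz":[1,0,0],"hand":-1},{"twist":[0,0,0],"xyz":[0,0,0],"hand":-1}]' | egrep 'eef_pos|force'
python3 -m handwheel '[{"twist":[0,0,0],"xyz":[1.5,0,0],"hand":-1},{"twist":[0,0,0],"xyz":[1.5,0,0],"hand":-1},{"twist":[0,0,0],"xyz":[1.2,0,0],"hand":-1},{"twist":[0,0,0],"xyz":[1,0,0],"hand":-1},{"twist":[0,0,0],"xyz":[0.2,0,0],"hand":-1},{"twist":[0,0,0],"xyz":[0,0,0],"hand":-1}]' | egrep 'eef_pos|force'
```

```text
eef_pos: [558.0, -234.2, 274.7]
force: [1.4, -0.7, -2.8]
eef_pos: [558.1, -234.3, 221.6]
force: [1.5, -0.3, -2.3]
```

Release, lift, and go to green's steel.

```bash
python3 -m handwheel '[{"twist":[0,0,0],"xyz":[0.2,0,0],"hand":-1},{"twist":[0,0,0],"xyz":[0,0,0],"hand":-1},{"twist":[0,0,0],"xyz":[0,0,0],"hand":0.1},{"twist":[0,0,0],"xyz":[0,0,0],"hand":0.1},{"twist":[0,0,0],"xyz":[0,0,0],"hand":0.1},{"twist":[0,0,0],"xyz":[-2,0,0],"hand":0.1},{"twist":[0,0,0],"xyz":[-4,0,0],"hand":0.1},{"twist":[0,0,0],"xyz":[-5.3,0,0],"hand":0.2},{"twist":[0,0,0],"xyz":[0,0,0],"hand":0.2}]'
python3 go.py 602.5 388 338 1.44
```

```text
t: 56.48
eef_pos: [559.8, -235.5, 338.1]
ee_rot: [0.046, 0.702, -0.048, 0.709]
force: [0.3, -0.5, 0.3]
finger_gap: 0.602
t 56.48 gap 0.602 F [ 0.3 -0.5  0.3] pos [ 559.8 -235.5  338.1] psi 1.438
twist [-0.002  0.009  0.002] shift cm [ 1.000e-02  6.237e+01 -3.900e+00] old frame [-0.13 62.37 -4.04]
```

```bash
python3 -m handwheel '[{"twist":[0,0,0],"xyz":[0,5.2,-0.33],"hand":0.2},{"twist":[0,0,0],"xyz":[0,5.2,-0.33],"hand":0.2},{"twist":[0,0,0],"xyz":[0,5.2,-0.33],"hand":0.2},{"twist":[0,0,0],"xyz":[0,5.2,-0.33],"hand":0.2},{"twist":[0,0,0],"xyz":[0,5.2,-0.33],"hand":0.2},{"twist":[0,0,0],"xyz":[0,5.2,-0.33],"hand":0.2},{"twist":[0,0,0],"xyz":[0,5.2,-0.33],"hand":0.2},{"twist":[0,0,0],"xyz":[0,5.2,-0.33],"hand":0.2},{"twist":[0,0,0],"xyz":[0,5.2,-0.33],"hand":0.2},{"twist":[0,0,0],"xyz":[0,5.2,-0.33],"hand":0.2}]' >/dev/null
python3 -m handwheel '[{"twist":[0,0,0],"xyz":[0,5.2,-0.33],"hand":0.2},{"twist":[0,0,0],"xyz":[0,5.2,-0.33],"hand":0.2},{"twist":[0,0,0],"xyz":[0,0,0],"hand":0.2},{"twist":[0,0,0],"xyz":[0,0,0],"hand":0.2}]' >/dev/null
python3 go.py 602.5 388 200 1.44
```

```text
t 58.23 gap 0.599 F [-0.2  0.3 -0.1] pos [601.5 388.8 331.6] psi 1.438
twist [-0.002 -0.001  0.002] shift cm [13.16 -0.06  0.11] old frame [13.16 -0.04  0.12]
```

```bash
python3 -m handwheel '[{"twist":[0,0,0],"xyz":[4.3,0,0.1],"hand":0.2},{"twist":[0,0,0],"xyz":[4.3,0,0],"hand":0.2},{"twist":[0,0,0],"xyz":[4.5,0,0],"hand":0.2},{"twist":[0,0,0],"xyz":[0,0,0],"hand":0.2},{"twist":[0,0,0],"xyz":[0,0,0],"hand":-1},{"twist":[0,0,0],"xyz":[0,0,0],"hand":-1},{"twist":[0,0,0],"xyz":[0,0,0],"hand":-1},{"twist":[0,0,0],"xyz":[0,0,0],"hand":-1}]' 50
python3 -m handwheel '[{"twist":[0,0,0],"xyz":[-3,0,0],"hand":-1},{"twist":[0,0,0],"xyz":[-4,0,0],"hand":-1},{"twist":[0,0,0],"xyz":[-5,0,0],"hand":-1},{"twist":[0,0,0],"xyz":[0,0,0],"hand":-1}]'
python3 go.py 571.4 -129.5 320 1.44
```

```text
t: 59.22
eef_pos: [604.0, 389.2, 205.2]
ee_rot: [0.048, 0.704, -0.046, 0.707]
force: [-0.4, -1.8, 6.5]
finger_gap: 0.291
t: 59.72
eef_pos: [603.9, 390.6, 328.1]
ee_rot: [0.049, 0.703, -0.044, 0.708]
force: [-0.0, -0.1, -1.8]
finger_gap: 0.286
t 59.73 gap 0.286 F [-0.  -0.1 -1.8] pos [603.9 390.6 328.1] psi 1.438
twist [-0.002  0.008 -0.007] shift cm [  0.81 -51.99   3.56] old frame [  0.46 -51.99   3.64]
```

```bash
python3 -m handwheel '[{"twist":[0,0,0],"xyz":[0,-5.2,1],"hand":-1},{"twist":[0,0,0],"xyz":[0,-5.2,1],"hand":-1},{"twist":[0,0,0],"xyz":[0,-5.2,1],"hand":-1},{"twist":[0,0,0],"xyz":[0,-5.2,1],"hand":-1},{"twist":[0,0,0],"xyz":[0,-5.2,1],"hand":-1},{"twist":[0,0,0],"xyz":[0,-5.2,0.5],"hand":-1},{"twist":[0,0,0],"xyz":[0,-5.2,0],"hand":-1},{"twist":[0,0,0],"xyz":[0,-5.2,0],"hand":-1},{"twist":[0,0,0],"xyz":[0,-5.2,-1],"hand":-1},{"twist":[0,0,0],"xyz":[0,-5.2,-0.9],"hand":-1}]' >/dev/null
python3 -m handwheel '[{"twist":[0,0,0],"xyz":[0,0,0],"hand":-1},{"twist":[0,0,0],"xyz":[0,0,0],"hand":-1}]' >/dev/null
python3 go.py 571.4 -129.5 223 1.44
```

```text
t 61.23 gap 0.285 F [ 0.1  1.6 -2.6] pos [ 569.  -130.2  320.8] psi 1.438
twist [-0.002 -0.001 -0.001] shift cm [9.78 0.1  0.22] old frame [9.78 0.09 0.24]
```

```bash
python3 -m handwheel '[{"twist":[0,0,0],"xyz":[0.5,0.1,0.23],"hand":-1},{"twist":[0,0,0],"xyz":[1,0,0],"hand":-1},{"twist":[0,0,0],"xyz":[1,0,0],"hand":-1},{"twist":[0,0,0],"xyz":[1,0,0],"hand":-1},{"twist":[0,0,0],"xyz":[1,0,0],"hand":-1},{"twist":[0,0,0],"xyz":[0,0,0],"hand":-1}]' | egrep 'eef_pos|force'
python3 -m handwheel '[{"twist":[0,0,0],"xyz":[1.5,0,0],"hand":-1},{"twist":[0,0,0],"xyz":[1.5,0,0],"hand":-1},{"twist":[0,0,0],"xyz":[1.2,0,0],"hand":-1},{"twist":[0,0,0],"xyz":[1,0,0],"hand":-1},{"twist":[0,0,0],"xyz":[0.4,0,0],"hand":-1},{"twist":[0,0,0],"xyz":[0,0,0],"hand":-1}]' | egrep 'eef_pos|force'
```

```text
eef_pos: [571.5, -130.2, 275.6]
force: [0.4, 0.8, -2.8]
eef_pos: [571.6, -130.3, 220.4]
force: [0.8, -0.7, -2.0]
```

```bash
python3 -m handwheel '[{"twist":[0,0,0],"xyz":[0.2,0,0],"hand":-1},{"twist":[0,0,0],"xyz":[0,0,0],"hand":-1},{"twist":[0,0,0],"xyz":[0,0,0],"hand":0.1},{"twist":[0,0,0],"xyz":[0,0,0],"hand":0.1},{"twist":[0,0,0],"xyz":[0,0,0],"hand":0.1},{"twist":[0,0,0],"xyz":[-2,0,0],"hand":0.1},{"twist":[0,0,0],"xyz":[-4,0,0],"hand":0.1},{"twist":[0,0,0],"xyz":[-5.3,0,0],"hand":0.2},{"twist":[0,0,0],"xyz":[0,0,0],"hand":0.2}]'
python3 go.py 492.5 396 338 1.44
```

```text
t: 63.85
eef_pos: [573.7, -131.0, 337.1]
ee_rot: [0.047, 0.702, -0.047, 0.709]
force: [0.5, 0.2, -0.5]
finger_gap: 0.598
t 63.85 gap 0.598 F [ 0.5  0.2 -0.5] pos [ 573.7 -131.   337.1] psi 1.438
twist [-0.002  0.009 -0.   ] shift cm [ -0.09  51.19 -14.92] old frame [ -0.23  51.15 -15.03]
```

```bash
python3 -m handwheel '[{"twist":[0,0,0],"xyz":[0,5.12,-1.49],"hand":0.2},{"twist":[0,0,0],"xyz":[0,5.12,-1.49],"hand":0.2},{"twist":[0,0,0],"xyz":[0,5.12,-1.49],"hand":0.2},{"twist":[0,0,0],"xyz":[0,5.12,-1.49],"hand":0.2},{"twist":[0,0,0],"xyz":[0,5.12,-1.49],"hand":0.2},{"twist":[0,0,0],"xyz":[0,5.12,-1.49],"hand":0.2},{"twist":[0,0,0],"xyz":[0,5.12,-1.49],"hand":0.2},{"twist":[0,0,0],"xyz":[0,5.12,-1.49],"hand":0.2},{"twist":[0,0,0],"xyz":[0,5.12,-1.49],"hand":0.2},{"twist":[0,0,0],"xyz":[0,5.12,-1.49],"hand":0.2}]' >/dev/null
python3 -m handwheel '[{"twist":[0,0,0],"xyz":[0,0,0],"hand":0.2},{"twist":[0,0,0],"xyz":[0,0,0],"hand":0.2}]' >/dev/null
python3 go.py 492.5 396 200 1.44
python3 - <<'E'
from h import *
im=imaging.get_image('scene'); crop(im,140,130,440,300,2.6,'pics/s7.png',1.8)
E
```

```text
t 65.35 gap 0.599 F [-0.7 -0.8 -0.4] pos [491.9 396.4 330.8] psi 1.438
twist [-0.002 -0.     0.002] shift cm [13.08 -0.03  0.06] old frame [13.08 -0.    0.07]
```

View pics/s7.png

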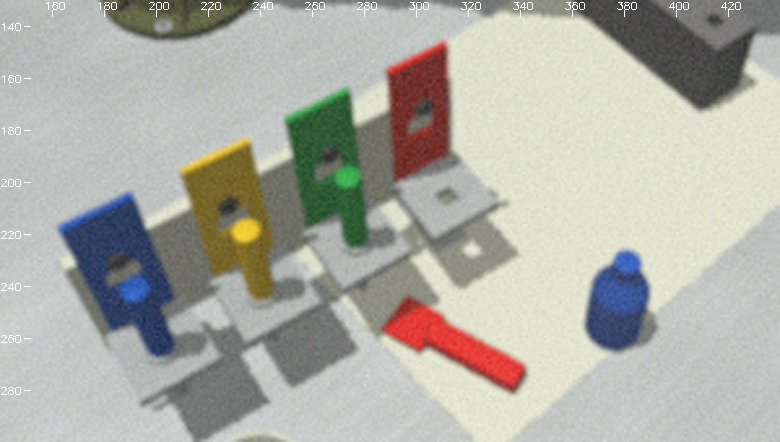

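Three holders carry their steels, all straight; the red hole is free at (311,205). Now the red steel.

```bash
python3 -m handwheel '[{"twist":[0,0,0],"xyz":[4.3,0,0.06],"hand":0.2},{"twist":[0,0,0],"xyz":[4.3,0,0],"hand":0.2},{"twist":[0,0,0],"xyz":[4.4,0,0],"hand":0.2},{"twist":[0,0,0],"xyz":[0,0,0],"hand":0.2},{"twist":[0,0,0],"xyz":[0,0,0],"hand":-1},{"twist":[0,0,0],"xyz":[0,0,0],"hand":-1},{"twist":[0,0,0],"xyz":[0,0,0],"hand":-1},{"twist":[0,0,0],"xyz":[0,0,0],"hand":-1}]' 50
python3 -m handwheel '[{"twist":[0,0,0],"xyz":[-3,0,0],"hand":-1},{"twist":[0,0,0],"xyz":[-4,0,0],"hand":-1},{"twist":[0,0,0],"xyz":[-5,0,0],"hand":-1},{"twist":[0,0,0],"xyz":[0,0,0],"hand":-1}]'
python3 go.py 625 100 320 1.44; python3 go.py 585 -25.4 320 1.44
```

```text
t: 66.4
eef_pos: [493.8, 397.3, 204.7]
ee_rot: [0.048, 0.704, -0.046, 0.707]
force: [-0.2, -1.0, 7.2]
finger_gap: 0.287
t: 66.9
eef_pos: [493.8, 398.5, 327.6]
ee_rot: [0.049, 0.703, -0.044, 0.708]
force: [0.5, 0.3, -1.6]
finger_gap: 0.29
t 66.90 gap 0.290 F [ 0.5  0.3 -1.6] pos [493.8 398.5 327.6] psi 1.438
twist [-0.002  0.007 -0.008] shift cm [  0.76 -27.89  16.91] old frame [  0.66 -27.86  16.95]
t 66.90 gap 0.290 F [ 0.5  0.3 -1.6] pos [493.8 398.5 327.6] psi 1.438
twist [-0.002  0.007 -0.008] shift cm [  0.76 -40.84  14.58] old frame [  0.54 -40.82  14.64]
```

```bash
python3 -m handwheel '[{"twist":[0,0,0],"xyz":[0,-4.65,2.82],"hand":-1},{"twist":[0,0,0],"xyz":[0,-4.65,2.82],"hand":-1},{"twist":[0,0,0],"xyz":[0,-4.65,2.82],"hand":-1},{"twist":[0,0,0],"xyz":[0,-4.65,2.82],"hand":-1},{"twist":[0,0,0],"xyz":[0,-4.65,2.82],"hand":-1},{"twist":[0,0,0],"xyz":[0,-4.65,2.82],"hand":-1},{"twist":[0,0,0],"xyz":[0,-4.3,-0.6],"hand":-1},{"twist":[0,0,0],"xyz":[0,-4.3,-0.8],"hand":-1},{"twist":[0,0,0],"xyz":[0,-4.3,-0.7],"hand":-1},{"twist":[0,0,0],"xyz":[0,0,0],"hand":-1}]' >/dev/null
python3 -m handwheel '[{"twist":[0,0,0],"xyz":[0,0,0],"hand":-1},{"twist":[0,0,0],"xyz":[0,0,0],"hand":-1}]' >/dev/null
python3 go.py 585 -25.4 223 1.44
```

```text
t 68.40 gap 0.290 F [ 0.1  0.4 -2.1] pos [585.4 -25.4 321.2] psi 1.441
twist [ 0.001 -0.001 -0.001] shift cm [ 9.82 -0.01 -0.04] old frame [ 9.82 -0.02 -0.03]
```

```bash
python3 -m handwheel '[{"twist":[0,0,0],"xyz":[0.5,0,0],"hand":-1},{"twist":[0,0,0],"xyz":[1,0,0],"hand":-1},{"twist":[0,0,0],"xyz":[1,0,0],"hand":-1},{"twist":[0,0,0],"xyz":[1,0,0],"hand":-1},{"twist":[0,0,0],"xyz":[1,0,0],"hand":-1},{"twist":[0,0,0],"xyz":[0,0,0],"hand":-1}]' | egrep 'eef_pos|force'
python3 -m handwheel '[{"twist":[0,0,0],"xyz":[1.5,0,0],"hand":-1},{"twist":[0,0,0],"xyz":[1.5,0,0],"hand":-1},{"twist":[0,0,0],"xyz":[1.2,0,0],"hand":-1},{"twist":[0,0,0],"xyz":[1,0,0],"hand":-1},{"twist":[0,0,0],"xyz":[0.4,0,0],"hand":-1},{"twist":[0,0,0],"xyz":[0,0,0],"hand":-1}]' | egrep 'eef_pos|force'
```

```text
eef_pos: [585.1, -27.1, 275.6]
force: [0.0, -0.1, -1.9]
eef_pos: [585.2, -27.2, 220.5]
force: [0.4, -0.2, -2.2]
```

```bash
python3 -m handwheel '[{"twist":[0,0,0],"xyz":[0.2,0,0],"hand":-1},{"twist":[0,0,0],"xyz":[0,0,0],"hand":-1},{"twist":[0,0,0],"xyz":[0,0,0],"hand":0.1},{"twist":[0,0,0],"xyz":[0,0,0],"hand":0.1},{"twist":[0,0,0],"xyz":[0,0,0],"hand":0.1},{"twist":[0,0,0],"xyz":[-2,0,0],"hand":0.1},{"twist":[0,0,0],"xyz":[-4,0,0],"hand":0.1},{"twist":[0,0,0],"xyz":[-5.3,0,0],"hand":0.2},{"twist":[0,0,0],"xyz":[0,0,0],"hand":0.2}]'
python3 -m handwheel '[{"twist":[0,0,0],"xyz":[0,5,-1.5],"hand":0.2},{"twist":[0,0,0],"xyz":[0,5,-1.5],"hand":0.2},{"twist":[0,0,0],"xyz":[0,5,-1.5],"hand":0.2},{"twist":[0,0,0],"xyz":[0,5,-1.5],"hand":0.2},{"twist":[0,0,0],"xyz":[0,5,-1.5],"hand":0.2},{"twist":[0,0,0],"xyz":[0,5,-1.5],"hand":0.2},{"twist":[0,0,0],"xyz":[0,0,0],"hand":0.2},{"twist":[0,0,0],"xyz":[0,0,0],"hand":0.2}]'
python3 - <<'E'
from h import *
a=imaging.get_image('scene'); b=imaging.get_image('side')
a=np.clip(cv2.resize(a[130:300,140:420],None,fx=2.2,fy=2.2,interpolation=cv2.INTER_CUBIC)*1.8,0,255).astype(np.uint8)
b=cv2.resize(b[170:340,240:520],None,fx=2.2,fy=2.2,interpolation=cv2.INTER_CUBIC)
cv2.imwrite('pics/end.png',cv2.resize(np.vstack([a,b]),None,fx=.8,fy=.8,interpolation=cv2.INTER_AREA))
E
```

```text
t: 71.03
eef_pos: [587.4, -27.3, 337.2]
ee_rot: [0.047, 0.702, -0.047, 0.709]
force: [0.6, 0.2, -0.3]
finger_gap: 0.597
t: 72.03
eef_pos: [535.8, 281.5, 331.0]
ee_rot: [0.046, 0.706, -0.047, 0.705]
force: [0.3, -0.5, 0.0]
finger_gap: 0.603
```

View pics/end.png

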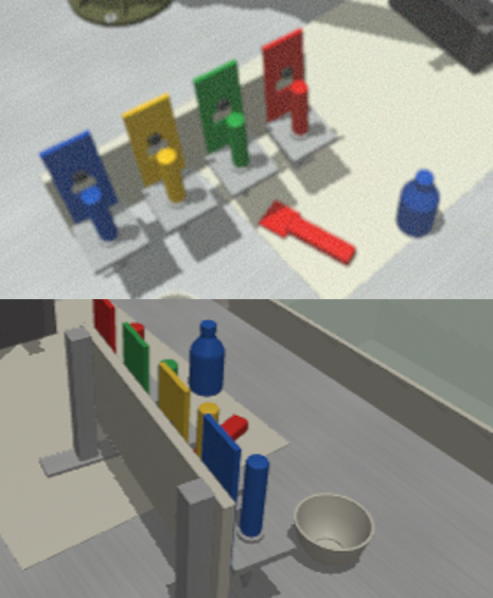

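```bash
python3 -c "
from rig import order; print(order.close_job())"
```

```text
the job is handed in; nothing more can be done
None
```

I hung all four holders and put the matching steel in each one. The job is handed in; robot time was about 72 s of the 210 s, and no verdict was reported.

| Holder | Screw |
|---|---|
| Red | 1 |
| Green | 2 |
| Yellow | 3 |
| Blue | 4 |

- **Hanging:** each plate first touched the board within 1 to 2 mm of where I expected it. Each holder then met its screw at the height computed for a fully seated slot, within about 1 mm. Yellow rubbed sideways at about 5 N on the way down; I shifted it about 1.5 mm and it then seated.
- **Steels:** none met resistance going in. I let each one go with its guard about 10 to 15 mm above the foot.
- **Last check:** the final scene and side pictures show all four holders straight with their steels upright and low in the feet. The bottle, scaler and bowl look undisturbed, and the gripper was clear of everything.
- **Not measured or disagreed:**
    - I judged the final poses by eye rather than measuring them. In the side view the red and green steels are mostly hidden behind their plates.
    - The first estimate of where the steels stood in their block was 6 to 10 mm off sideways. Combining all three cameras corrected it before I gripped any steel.
    - One attempt to check green's position in the scene picture by colour gave unreliable numbers. I relied on contact forces for that holder instead.

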